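# Stow the float cases by length and swing the hasp across

### The arm

A 6-joint arm with a two-finger parallel gripper is mounted at the origin on the work surface. World frame = base frame: x ahead of the robot, y to its left, z up, the work surface at z = 0. Lengths are in m, angles in rad, forces in N, time in s.
With the tool pointing down it reaches from about 0.375 to 0.9 m from the base axis. Payload 3.1 kg.
Tool frame: the origin (TCP) lies on the centre line of the jaws, within the pads' length; the fingertips stand 19 mm ahead of it and the grasp point (between the pads) is the TCP; z points along the fingers, y is the line along which they close (so a half turn about z gives the same grasp; the last joint's range is limited). The gripper opens to 85 mm and grips with 20 to 120 N. Pads are 22 mm wide; open, the fingers measure 114 mm over their backs; the gripper's body (76 mm by 85 mm) begins 54 mm behind the grasp point. The pads swing forward as they close: fully open they stand 13 mm farther back than shut.
Start: joints at [0.942, 0.527, 1.433, -0, 1.181, -0.178], TCP at [0.272, 0.563, 0.25] pointing down, gripper open.
Joint ranges: [-3.08, 3.08], [-0.75, 2.2], [0.22, 2.44], [-1.43, 4.57], [0, 2.65], [-2.85, 2.85]. Speed limits (rad/s): [2.79, 2.79, 3.14, 3.14, 3.14, 3.14].

### API

Orientations are given as a unit quaternion [x, y, z, w].
In Python, from station import manip, cams, sign_off gives the robot as it stands.
- The arm moves only by the tool carry_out, never from a script. Its argument "targets" is a list that holds one entry, the list of rows, each a list of 7 numbers: the shift along the tool's x, y, z in cm, then the turn, a rotation vector about the tool's x, y, z in degrees, then the finger opening in cm, from 0 to 8.54. A call has 1 to 12 rows; each row is the pose to reach, as a shift and turn from the pose commanded when the call began, along the tool's axes at that moment; what a row does not reach only later rows make up. A row lasts 1/12 s, in which the tool goes at most 41.7 mm and 7.16 degrees, less where a joint would pass 70% of its speed; a pose out of reach is approached as far as the arm can. A call with a gripper value outside its range is refused whole. The fingers move at their own pace and stop on an object; "force" is the grip in N (left out, the last holds). Time passes only in rows, so rows that repeat a pose let the fingers close. It gives the time, the measured TCP pose, the force, the opening and the grip force at its end, in the units of the state.
- manip.sense(): the state, without advancing time (a new reading comes with each control period).
- cams.snapshot(name): name is "side" or "top" or "wrist"; returns the picture (400x640x3 uint8, red, green, blue); there is no depth.
- cams.camera_info(name): a dict with "K" (3x3 intrinsics, pixels), "T" (4x4, takes a point from camera to world coordinates). Camera axes: x right, y down, z forward; pixel columns grow to the right and rows downward; lengths in m; the calibration is good to about 2 mm. A picture is of the moment at which its call begins: read the wrist's pose just before it. camera_info takes no time and is no camera call; for the wrist camera it gives the pose at the moment of the call.
- sign_off(): hands the job in; it is judged then, once.
The state is a dict: "t": time; "q": joint angles; "qd": joint speeds; "tau": joint torques, N m; "tcp_pos": TCP position; "tool_rot": TCP orientation; "force": force on the tool from outside, world axes, zero at the start; "ft_torque": the same for the moment, N m; "finger_gap": opening from 0.0 (shut) to 1.0 (fully open); "gripper_force": force on a finger pad.
Only numpy, scipy, OpenCV 4.12 (cv2) and the standard library are available. Lean on these libraries where they do the work, as an engineer would, in place of code of your own. Each camera call takes 0.05 s, during which the arm holds its last target. There are 200 camera calls.

### The job

Sort the three blue float cases by length into the rows of the rack: push each one's end under the black hood against its spring plate, then let the other end down behind the stop so that it lies flat, clamped in the row of its own length. When all three are stowed, swing the steel hasp by its red knob all the way across them into the catch. Leave the other things on the shelf where they are.

Things in the scene. Friction and masses are not known exactly. Their poses are not given: they have to be found in the camera images.
- case_short: Blue plastic float case, a square bar 100 x 24 x 24 mm with thin black bands near both ends, lying loose on the shelf. Origin: centre of its underside; x along its length, z up. Both ends are alike. 40 g.
- case_middle: The same blue float case, but 130 mm long. Origin: centre of its underside; x along its length. 52 g.
- case_long: The same blue float case, but 160 mm long. Origin: centre of its underside; x along its length. 64 g.
- rack: Fixed stowage rack, grey base plate 206 x 264 x 6 mm, three parallel rows along its x, 60 mm apart. Origin: centre of the underside; x runs from the black hood (robot side) to the stops, y across the rows, z up. Cases lie on beds 20 mm above the origin, under both ends only (between them open down to the base plate), with 36 mm free between stowed neighbours.
- hood_edge (a point): Middle of the hood's lower edge, facing the stops: rack x = -57, z = 55 mm (35 mm over the beds). The hood, 4 mm thick, spans all rows from here to rack x = -97 mm; cheeks under it leave 30 mm of width per row. A stowed case's end is 18 mm inside this edge, at rack x = -75 mm. So a case must go in tilted, about 12 degrees, hood end low.
- spring_plate (a point): Middle row: centre of the face of the orange spring plate under the hood, as it rests empty (the point is fixed): rack x = -67 mm, 8 mm past a stowed case's end; the same in all rows. Plate 22 mm wide, from 2 to 31 mm over the bed. It yields up to 18 mm towards -x at 3 to 5 N, and pushes the case back against its stop.
- stop_middle (a point): Middle row: top middle of the face of the black stop that holds the case's other end: rack x = 55, z = 32 mm, 12 mm over the bed; stop 12 mm thick. Short row: x = 25, long row: x = 85 mm. Side ears before each stop, 12 mm long, 30 mm apart, 10 mm over the bed. The case is pushed in until its tail clears the stop, then let down.
- row_short (a point): Row for the 100 mm case (rack y = -60 mm): where the centre of the underside of the stowed case lies, on the bed. Axes as the rack's.
- row_middle (a point): Row for the 130 mm case (rack y = 0): the same point of the stowed 130 mm case.
- row_long (a point): Row for the 160 mm case (rack y = +60 mm): the same point of the stowed 160 mm case.
- hasp (a joint): Swing angle (rad) of the hasp, a flat steel arm 226 x 18 x 6 mm turning level about an upright pivot, 48 to 54 mm over the rack's underside (4 mm over stowed cases). 0: open, along rack +x and 0.30 rad towards -y; grows anticlockwise from above; 1.871: closed at its end stop, along rack +y across all rows, tip in the catch. It stays where left.
- hasp_pivot (a point): Pivot axis of the hasp at the arm's underside: rack x = 0, y = -116 mm, z = 48 mm.
- hasp_knob (a point): Centre of the top of the red knob on the hasp, a round upright grip 20 mm in diameter and 30 mm high standing on the arm, 110 mm from the pivot; its top is 84 mm above the rack's underside.
- orange_case: Bystander: orange float case 115 x 24 x 24 mm, lying loose. Origin: centre of its underside.
- tumbler: Bystander: empty glass tumbler, 72 mm in diameter, 90 mm high. Origin: centre of its underside.
- rod_tip: Bystander: bamboo rod tip section, 208 mm long, 14 mm thick, lying at the far edge. Origin: centre of its underside.
- sharpener: Bystander: steel hook sharpener tube, 120 x 18 x 15 mm, lying loose. Origin: centre of its underside.

How it is judged:
By the outcome, as a careful person would: the job done as asked, in the order asked, and still so for the second after the job is handed in, with the robot touching nothing.
It also fails if it takes over 72 s, if anything falls off the work surface, if the arm or the gripper's body presses on something with over 40 N, if the wrist force passes 120 N, or if a joint passes its speed limit or range.

## Working session

There is one attempt and no reset: what is moved stays moved. The work goes in short steps, Python scripts to look and compute and a tool call to move; the robot and the scene stay as the last step left them, time stands still between calls to the robot, and variables do not carry over. Pictures are saved under pics/ and viewed, at most 10 in all, crops included, and the job is handed in when it is done.

Besides the shell and the picture viewer there is one more tool, called after "Call:" by a JSON object that holds its "method" and its "body". carry_out: Moves the arm, as the interface text tells. Its arguments: {"type":"object","properties":{"targets":{"type":"array"},"force":{"type":"number"}},"required":["targets"]}

```bash
mkdir -p pics; ls; cat > h.py <<'E'
import numpy as np, cv2
from scipy.spatial.transform import Rotation as R
from station import manip, cams, sign_off
def px2pt(info,uv,z):
    K=np.array(info["K"]);T=np.array(info["T"])
    d=T[:3,:3]@np.linalg.inv(K)@np.array([uv[0],uv[1],1.0]);o=T[:3,3]
    return o+d*(z-o[2])/d[2]
def pt2px(info,p):
    K=np.array(info["K"]);T=np.array(info["T"])
    c=T[:3,:3].T@(np.array(p)-T[:3,3]);c=K@c;return c[:2]/c[2]
E
python3 - <<'E'
from h import *
for n in("top","side"):
    im=cams.snapshot(n);cv2.imwrite(f"pics/{n}0.png",im[:,:,::-1])
    i=cams.camera_info(n);print(n,np.round(i["K"],1).tolist(),np.round(i["T"],3).tolist())
s=manip.sense();print(s)
E
```

```text
pics
top [[493.0, 0.0, 323.1], [0.0, 493.0, 196.2], [0.0, 0.0, 1.0]] [[0.005, -1.0, 0.031, 0.505], [-1.0, -0.005, -0.0, -0.053], [0.0, -0.031, -1.0, 1.115], [0.0, 0.0, 0.0, 1.0]]
side [[447.4, 0.0, 319.1], [0.0, 447.4, 206.0], [0.0, 0.0, 1.0]] [[0.678, -0.492, 0.546, 0.033], [-0.734, -0.439, 0.518, -0.554], [-0.015, -0.752, -0.659, 0.695], [0.0, 0.0, 0.0, 1.0]]
{'t': 0.1, 'q': array([ 9.41494679e-01,  5.28396986e-01,  1.43376752e+00, -4.88138019e-05,
        1.18140629e+00, -1.78498950e-01]), 'qd': array([ 0.000203  , -0.00167316, -0.00282835, -0.00092393, -0.00185636,
       -0.00029837]), 'tau': array([-1.36768322e-04, -4.43307889e+01, -1.78585625e+01, -2.65291028e-04,
        3.94589573e-03, -2.62540692e-05]), 'tcp_pos': array([0.27192638, 0.56206988, 0.24941894]), 'tool_rot': array([ 2.23488414e-01,  9.74706084e-01, -9.18352450e-04, -3.67956592e-04]), 'force': array([ 0.30748677,  0.28971676, -0.27319867]), 'ft_torque': array([ 0.01752276, -0.0650734 , -0.0241098 ]), 'gripper_force': 0.0, 'finger_gap': 0.9933486258957952}
```

View pics/top0.png

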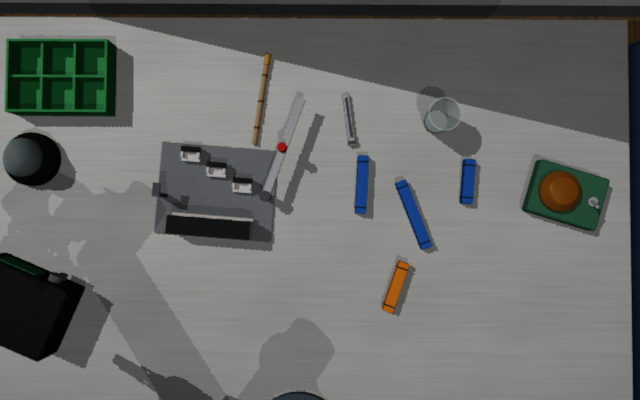

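View pics/side0.png

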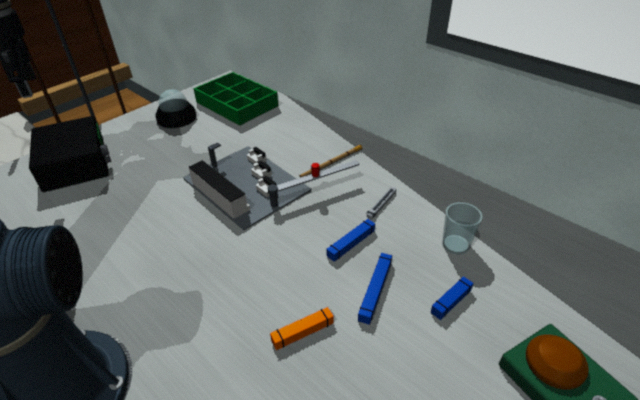

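Top view: rack about (218,190) with hood on the robot side. Stops are at (190,154) long, (216,170) middle and (242,185) short, and the knob is at (282,147). Blue cases: middle (362,185), long (413,214), short (468,181). The side view agrees.

```bash
python3 - <<'E'
from h import *
im=cv2.imread("pics/top0.png");i=cams.camera_info("top")
hsv=cv2.cvtColor(im,cv2.COLOR_BGR2HSV)
def comps(m,z,amin=30):
    for c in cv2.findContours(m.astype(np.uint8),cv2.RETR_EXTERNAL,cv2.CHAIN_APPROX_NONE)[0]:
        if cv2.contourArea(c)<amin: continue
        P=np.array([px2pt(i,p[0],z)[:2] for p in c],np.float32)*1000
        r=cv2.minAreaRect(P);print(np.round(cv2.minAreaRect(c)[0]),np.round(cv2.boxPoints(r)).tolist(),"c",np.round(r[0],1),np.round(r[1],1),round(r[2],1))
b=(hsv[...,0]>100)&(hsv[...,0]<130)&(hsv[...,1]>120)
b[:, 600:]=0
print("blue");comps(b,.024)
for k in(120,150,180):
  print(k);comps(b&(hsv[...,2]>k),.024)
print("V col across short", hsv[181,455:482,2], hsv[181,455:482,1])
print("red");comps((((hsv[...,0]<6)|(hsv[...,0]>174))&(hsv[...,1]>170)&(hsv[...,2]>80)),.084,20)
print("plate")
m=(hsv[...,1]<60)&(hsv[...,2]>60)&(hsv[...,2]<115);m[:130]=0;m[255:]=0;m[:,:145]=0;m[:,285:]=0
m=cv2.morphologyEx(m.astype(np.uint8),cv2.MORPH_CLOSE,np.ones((9,9)));m=cv2.morphologyEx(m,cv2.MORPH_OPEN,np.ones((15,15)));comps(m,.006)
print(hsv[210,140:170,2],hsv[180,265:300,2])
cv2.imwrite("pics/crop1.png",cv2.resize(im[130:250,145:325],None,fx=4.4,fy=4.4,interpolation=cv2.INTER_CUBIC))
E
```

```text
blue
[413. 214.] [[421.0, -270.0], [431.0, -293.0], [578.0, -234.0], [569.0, -211.0]] c [ 499.8 -252.1] [158.6  25.5] 21.8
[467. 181.] [[524.0, -382.0], [622.0, -390.0], [625.0, -362.0], [526.0, -355.0]] c [ 574.2 -372.5] [28.  98.9] 85.4
[361. 184.] [[501.0, -146.0], [630.0, -153.0], [631.0, -129.0], [502.0, -122.0]] c [ 566.  -137.4] [ 24.  128.9] 87.1
120
[414. 214.] [[438.0, -267.0], [446.0, -286.0], [562.0, -240.0], [554.0, -220.0]] c [ 500.  -253.1] [125.4  21. ] 21.8
[401. 183.] [[561.0, -218.0], [568.0, -237.0], [577.0, -234.0], [569.0, -214.0]] c [ 568.8 -225.8] [ 9.5 20.6] 22.1
[468. 181.] [[541.0, -382.0], [607.0, -387.0], [608.0, -367.0], [543.0, -362.0]] c [ 574.8 -374.6] [20.1 65.5] 85.4
[361. 184.] [[519.0, -145.0], [613.0, -150.0], [614.0, -130.0], [520.0, -125.0]] c [ 566.2 -137.5] [20.3 94.5] 87.0
150
180
V col across short [138 137 136 136 128 104  83  72 102 132 132 132 131 131 131 130 129 129
 116  89  84  84  84  83 110 137 137] [  7   7   4   6   6  20 132 227 238 224 216 220 220 220 218 222 219 221
 200  83   9   6   6   3   5   6   7]
red
[282. 146.] [[633.0, 42.0], [633.0, 28.0], [648.0, 28.0], [648.0, 42.0]] c [640.8  35. ] [14.8 14.7] 0.4
plate
[219. 184.] [[470.0, 37.0], [643.0, 26.0], [662.0, 325.0], [489.0, 336.0]] c [566.3 180.8] [299.2 173.2] 86.4
[127 127 127 127 127 128 127 128 127 127 127 127 128 128 128 114  85  76
  75  75  76  75  74  73  74  80  88  89  89  89] [ 80 112 139 139 142 142 142 142 138 120  76  64 112 141 140 140 140 140
 140 140 140 140 140 139 134 126 109  83  82  82  82  82  82  82  82]
```

View pics/crop1.png

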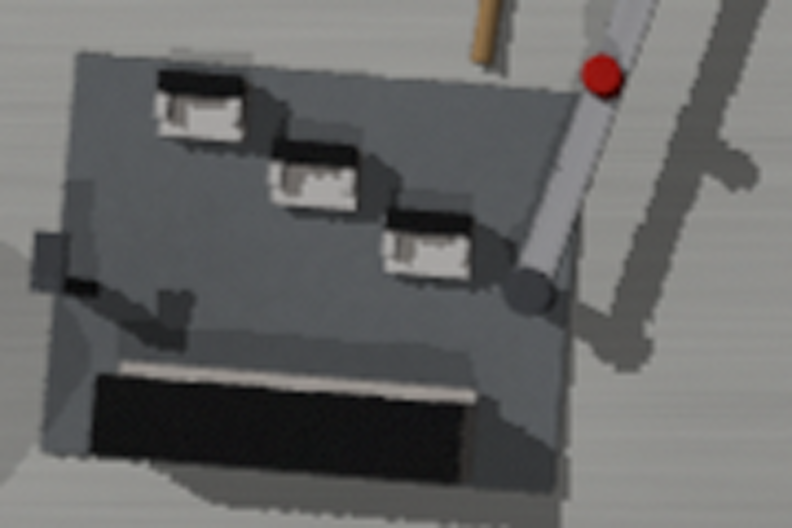

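The crop shows the plate corners, the hood top, three black stop tops with white beds, the pivot (530,290) and the knob (602,75). I'll fit the rack pose to these.

```bash
python3 - <<'E'
from h import *
i=cams.camera_info("top")
A=[("c1",78,53,.006,103,132),("c2",583,96,.006,103,-132),("c3",557,494,.006,-103,-132),("c4",42,455,.006,-103,132),
("sL",200,98,.032,85,60),("sM",314,166,.032,55,0),("sS",427,236,.032,25,-60),("hoodF",282,389,.059,-57,0),("hoodB",277,469,.059,-97,0),
("knob",602,75,.084,110*np.cos(.3),-116-110*np.sin(.3)),("piv",530,290,.056,0,-116)]
W=[];Q=[]
for n,u,v,z,x,y in A:
    W.append(px2pt(i,(145+(u+.5)/4.4-.5,130+(v+.5)/4.4-.5),z)[:2]*1000);Q.append((x,y))
W=np.array(W);Q=np.array(Q,float)
def fit(W,Q):
    a=(Q-Q.mean(0));b=(W-W.mean(0))
    th=np.arctan2((a[:,0]*b[:,1]-a[:,1]*b[:,0]).sum(),(a*b).sum());c,s=np.cos(th),np.sin(th);M=np.array([[c,-s],[s,c]])
    return th,M,W.mean(0)-M@Q.mean(0)
for idx in(range(11),range(4),range(4,11)):
    idx=list(idx);th,M,t=fit(W[idx],Q[idx]);print(np.degrees(th),t)
    for k in idx: print("  ",A[k][0],np.round(W[k]),np.round((M.T@(W[k]-t))-Q[k],1))
E
```

```text
-4.049987772714066 [546.81193633 187.91888533]
   c1 [661. 311.] [ 1.9 -1.3]
   c2 [640.  51.] [-0.6  2.5]
   c3 [436.  63.] [ 1.3 -0.3]
   c4 [455. 326.] [ 1.3 -0.6]
   sL [635. 241.] [-1.1 -0.9]
   sM [601. 183.] [-0.8 -0.7]
   sS [566. 126.] [-1.5  0.1]
   hoodF [490. 192.] [-0.3 -0.2]
   hoodB [451. 194.] [ 0.8 -1. ]
   knob [640.  35.] [-0.9  2.7]
   piv [539.  72.] [-0.1 -0.3]
-4.102811087145148 [547.78809937 187.91314315]
   c1 [661. 311.] [ 0.8 -1.3]
   c2 [640.  51.] [-1.4  2.5]
   c3 [436.  63.] [ 0.5 -0.5]
   c4 [455. 326.] [ 0.2 -0.8]
-3.824750075076026 [546.10145805 187.86732701]
   sL [635. 241.] [-0.1 -1.2]
   sM [601. 183.] [-0.1 -0.8]
   sS [566. 126.] [-1.   0.1]
   hoodF [490. 192.] [0.4 0.2]
   hoodB [451. 194.] [ 1.5 -0.5]
   knob [640.  35.] [-0.8  2.4]
   piv [539.  72.] [ 0.2 -0.2]
```

Call:
{"method": "carry_out", "body": {"targets": [[[-36.9, -23.8, -10, 0, 0, -21.8, 8.5], [-36.9, -23.8, -10, 0, 0, -21.8, 8.5], [-36.9, -23.8, -10, 0, 0, -21.8, 8.5], [-36.9, -23.8, -10, 0, 0, -21.8, 8.5], [-36.9, -23.8, -10, 0, 0, -21.8, 8.5], [-36.9, -23.8, -10, 0, 0, -21.8, 8.5], [-36.9, -23.8, -10, 0, 0, -21.8, 8.5], [-36.9, -23.8, -10, 0, 0, -21.8, 8.5], [-36.9, -23.8, -10, 0, 0, -21.8, 8.5], [-36.9, -23.8, -10, 0, 0, -21.8, 8.5], [-36.9, -23.8, -10, 0, 0, -21.8, 8.5], [-36.9, -23.8, -10, 0, 0, -21.8, 8.5]]]}}

```text
t: 1.1
tcp_pos: [0.5054, 0.1821, 0.3518]
tool_rot: [0.039, 0.999, -0.001, 0.003]
force: [0.2, -0.4, -0.4]
finger_gap: 0.994
gripper_force: 0.0
```

```bash
python3 - <<'E'
from h import *
s=manip.sense();print(s["t"],s["tcp_pos"],s["tool_rot"],np.round(s["q"],2))
i=cams.camera_info("wrist");im=cams.snapshot("wrist");cv2.imwrite("pics/w1.png",im[:,:,::-1])
print(np.round(i["K"],1).tolist(),np.round(i["T"],4).tolist())
np.save("w1T.npy",i["T"])
Rt=R.from_quat(s["tool_rot"]);print("cam in tool",Rt.inv().apply(np.array(i["T"])[:3,3]-s["tcp_pos"]),"z axis",Rt.inv().apply(np.array(i["T"])[:3,2]))
E
```

```text
1.1 [0.50544367 0.18208851 0.3518416 ] [ 0.03860744  0.99924889 -0.00120427  0.00310955] [ 0.14  0.3   1.52 -0.    1.32 -1.35]
[[298.1, 0.0, 320.6], [0.0, 298.1, 199.6], [0.0, 0.0, 1.0]] [[0.0786, 0.9541, 0.2889, 0.4327], [0.9969, -0.0746, -0.0248, 0.1877], [-0.0021, 0.2899, -0.957, 0.4756], [0.0, 0.0, 0.0, 1.0]]
cam in tool [ 0.07216321 -0.00029064 -0.1242597 ] z axis [-2.83904568e-01 -3.85420892e-04  9.58852464e-01]
```

View pics/w1.png

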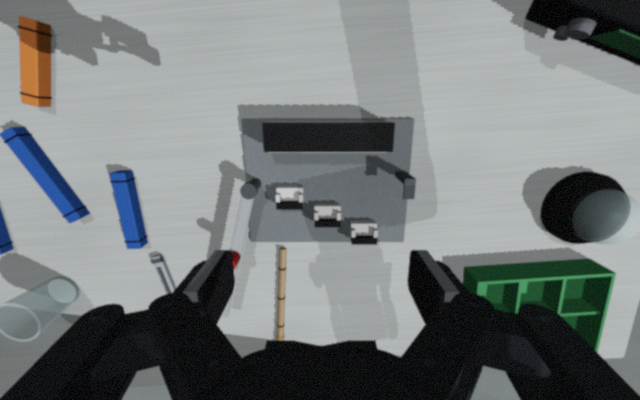

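Wrist view: hood (263–394, 123–151), stops near (289,187), (326,205) and (363,223), red knob (236,259), pivot (250,188), all unobstructed. I'll check the rack fit with the hood and case contours, then get the case grasps.

```bash
cat >> h.py <<'E'
RT=np.array([.5468,.1877]);RA=np.radians(-4.0)
def rk(x,y,z=0):
    c,s=np.cos(RA),np.sin(RA);return np.array([RT[0]+(c*x-s*y)/1e3,RT[1]+(s*x+c*y)/1e3,z/1e3])
def inrk(p):
    c,s=np.cos(RA),np.sin(RA);d=(np.array(p[:2])-RT)*1e3;return np.array([c*d[0]+s*d[1],-s*d[0]+c*d[1]])
E
python3 - <<'E'
from h import *
i={"K":cams.camera_info("wrist")["K"],"T":np.load("w1T.npy")}
im=cv2.imread("pics/w1.png");g=cv2.cvtColor(im,cv2.COLOR_BGR2GRAY);hsv=cv2.cvtColor(im,cv2.COLOR_BGR2HSV)
print("pred hood",[np.round(pt2px(i,rk(x,0,59)),1).tolist() for x in(-57,-97)],"stops",[np.round(pt2px(i,rk(x,y,32)),1).tolist() for x,y in((25,-60),(55,0),(85,60))],
"knob",pt2px(i,rk(105,-148.5,84)),"corners",[np.round(pt2px(i,rk(a,b,6)),1).tolist() for a,b in((103,132),(103,-132),(-103,-132),(-103,132))])
m=(g<35).astype(np.uint8);m[:115]=0;m[245:]=0;m[:,:240]=0;m[:,420:]=0
for c in cv2.findContours(m,0,1)[0]:
    if cv2.contourArea(c)>15:
        r=cv2.minAreaRect(c);print(np.round(r[0],1),np.round(r[1],1),cv2.boundingRect(c),[np.round(inrk(px2pt(i,p,.059)),1).tolist() for p in cv2.boxPoints(r)] if cv2.contourArea(c)>500 else "")
print(g[190:250:1,326]);print(g[236:246,300])
b=((hsv[...,0]>100)&(hsv[...,0]<130)&(hsv[...,1]>120)&(hsv[...,2]>60)).astype(np.uint8)
for c in cv2.findContours(b,0,1)[0]:
    if cv2.contourArea(c)>300:
        P=np.array([px2pt(i,p[0],.024)[:2] for p in c],np.float32)*1000;r=cv2.minAreaRect(P);print("blue",np.round(r[0],1),np.round(r[1],1),r[2])
E
```

```text
pred hood [[327.4, 151.9], [327.3, 122.2]] stops [[288.7, 202.6], [327.2, 220.3], [364.4, 237.4]] knob [227.07732045 265.48529771] corners [[403.9, 240.5], [250.3, 241.7], [239.8, 117.5], [413.7, 115.9]]
[363.5 239. ] [ 6. 23.] (352, 236, 24, 7) 
[327.5 222. ] [ 6. 23.] (316, 219, 24, 7) 
[289. 205.] [ 6. 24.] (277, 202, 25, 7) 
[402.3 175.3] [13.4  8.5] (396, 172, 15, 10) 
[328.  136.5] [ 27. 130.] (263, 123, 131, 28) [[-96.8, -87.1], [-95.2, 89.0], [-58.8, 91.2], [-60.4, -89.5]]
[106 107 107 104 109 107 105 108 108 100  83  67  64  65  79 105 151 174
 179 181 181 181 183 179 170 139 113  98  67  29   9  13  27  18  16  15
  44  78 100 106 111 107 110 109 106 110 106 108 110 110 112 126 147 158
 161 162 159 159 159 160]
[126 124 123 125 126 140 168 180 184 183]
blue [ 563.2 -131.8] [ 35.3 128.8] 86.96102142333984
blue [ 495.5 -244.7] [158.1  39.6] 21.64495086669922
```

```bash
cat >> h.py <<'E'
def rot(az,tilt=0):
    # tool down, tool x at azimuth az (deg); tilt>0: hood-side (tool +x) end low
    a=np.radians(az);x=np.array([np.cos(a),np.sin(a),0]);z=np.array([0,0,-1.]);y=np.cross(z,x)
    return R.from_rotvec(-np.radians(tilt)*y)*R.from_matrix(np.c_[x,y,z])
def rel(p,r,ref=None):
    "shift cm / turn deg from the current (or ref) pose"
    if ref is None:
        s=manip.sense();ref=(s["tcp_pos"],R.from_quat(s["tool_rot"]))
    d=ref[1].inv().apply(np.array(p)-ref[0])*100;w=np.degrees((ref[1].inv()*r).as_rotvec())
    return np.round(np.r_[d,w],2).tolist()
E
python3 - <<'E'
from h import *
s=manip.sense();print(s["t"],s["tcp_pos"],s["tool_rot"])
t=[.5747,-.3743,.10];print(rel(t,rot(175.4)))
print(rel([.5747,-.3743,.02],rot(175.4),(np.array(t),rot(175.4))))
E
```

```text
1.15 [0.50302521 0.18459604 0.35087784] [ 3.81249870e-02  9.99272362e-01 -7.76046407e-05  1.10736405e-03]
[-11.35, -55.18, 25.12, -0.0, 0.13, 0.23]
[0.0, 0.0, 8.0, 0.0, 0.0, 0.0]
```

Call:
{"method": "carry_out", "body": {"targets": [[[-11.35, -55.2, 16, 0, 0.1, 0.2, 6], [-11.35, -55.2, 16, 0, 0.1, 0.2, 6], [-11.35, -55.2, 16, 0, 0.1, 0.2, 6], [-11.35, -55.2, 16, 0, 0.1, 0.2, 6], [-11.35, -55.2, 16, 0, 0.1, 0.2, 6], [-11.35, -55.2, 16, 0, 0.1, 0.2, 6], [-11.35, -55.2, 16, 0, 0.1, 0.2, 6], [-11.35, -55.2, 16, 0, 0.1, 0.2, 6], [-11.35, -55.2, 16, 0, 0.1, 0.2, 6], [-11.35, -55.2, 16, 0, 0.1, 0.2, 6], [-11.35, -55.2, 16, 0, 0.1, 0.2, 6], [-11.35, -55.2, 16, 0, 0.1, 0.2, 6]]]}}

```text
t: 2.15
tcp_pos: [0.5642, -0.2892, 0.2124]
tool_rot: [0.036, 0.999, 0.001, -0.002]
force: [0.8, 0.3, 0.4]
finger_gap: 0.704
gripper_force: 0.0
```

Call:
{"method": "carry_out", "body": {"targets": [[[0, 0, 0, 0, 0, 0, 6], [0, 0, 0, 0, 0, 0, 6], [0, 0, 0, 0, 0, 0, 6], [0, 0, 0, 0, 0, 0, 6]]]}}

```text
t: 2.48
tcp_pos: [0.5641, -0.2869, 0.2137]
tool_rot: [0.036, 0.999, 0.001, -0.001]
force: [-0.0, 0.4, -0.2]
finger_gap: 0.702
gripper_force: 0.0
```

```bash
cat > look.py <<'E'
from h import *
import sys
def caserect(z=.024,name=None):
    s=manip.sense();i=cams.camera_info("wrist");im=cams.snapshot("wrist")[:,:,::-1]
    if name: cv2.imwrite(name,im)
    hsv=cv2.cvtColor(np.ascontiguousarray(im),cv2.COLOR_BGR2HSV)
    b=((hsv[...,0]>100)&(hsv[...,0]<130)&(hsv[...,1]>120)&(hsv[...,2]>40)).astype(np.uint8);b=cv2.morphologyEx(b,cv2.MORPH_CLOSE,np.ones((5,5)))
    for c in cv2.findContours(b,0,1)[0]:
        if cv2.contourArea(c)>300:
            P=np.array([px2pt(i,p[0],z)[:2] for p in c],np.float32)*1000;r=cv2.minAreaRect(P);print("blue",cv2.boundingRect(c),np.round(r[0],1),np.round(r[1],1),round(r[2],1),np.round(cv2.boxPoints(r)).tolist())
E
python3 - <<'E'
from look import *
s=manip.sense();print(s["t"],s["tcp_pos"],np.round(s["q"],2))
caserect(name="pics/w2.png")
print(rel([.5747,-.3743,.02],rot(175.4)))
E
```

```text
2.4833 [ 0.56414214 -0.28694309  0.21368857] [-0.65  0.58  1.45 -0.    1.12 -2.15]
blue (227, 150, 29, 89) [ 573.7 -374.6] [ 27.1 100. ] 84.9 [[523.0, -384.0], [622.0, -393.0], [625.0, -365.0], [525.0, -357.0]]
blue (436, 112, 40, 118) [ 566.1 -144. ] [ 30.3 127.6] 87.1 [[502.0, -156.0], [629.0, -162.0], [631.0, -132.0], [503.0, -126.0]]
blue (304, 36, 83, 154) [ 500.4 -255.4] [158.3  23.3] 21.5 [[422.0, -274.0], [431.0, -295.0], [578.0, -237.0], [570.0, -215.0]]
[-1.7, -8.65, 19.4, 0.04, -0.12, 0.5]
```

Call:
{"method": "carry_out", "body": {"targets": [[[-1.7, -8.7, 6, 0, 0, 0.5, 6], [-1.7, -8.7, 12, 0, 0, 0.5, 6], [-1.7, -8.7, 12, 0, 0, 0.5, 6], [-1.7, -8.7, 15, 0, 0, 0.5, 6], [-1.7, -8.7, 18, 0, 0, 0.5, 6], [-1.7, -8.7, 19.3, 0, 0, 0.5, 6], [-1.7, -8.7, 19.3, 0, 0, 0.5, 6], [-1.7, -8.7, 19.3, 0, 0, 0.5, 2], [-1.7, -8.7, 19.3, 0, 0, 0.5, 2], [-1.7, -8.7, 19.3, 0, 0, 0.5, 2], [-1.7, -8.7, 19.3, 0, 0, 0.5, 2], [-1.7, -8.7, 19.3, 0, 0, 0.5, 2]]], "force": 60}}

```text
t: 3.53
tcp_pos: [0.5761, -0.3779, 0.0241]
tool_rot: [0.041, 0.999, -0.001, 0.001]
force: [0.1, 0.9, 7.1]
finger_gap: 0.264
gripper_force: 61.1
```

Call:
{"method": "carry_out", "body": {"targets": [[[0, 0, 0, 0, 0, 0, 1.5], [0, 0, 0, 0, 0, 0, 1.5], [0, 0, 0, 0, 0, 0, 1.5]]]}}

```text
t: 3.78
tcp_pos: [0.5761, -0.3779, 0.0241]
tool_rot: [0.041, 0.999, -0.001, 0.001]
force: [-0.2, 1.2, 7.3]
finger_gap: 0.266
gripper_force: 61.1
```

```bash
python3 - <<'E'
from h import *
s=manip.sense();print(s["t"],s["tcp_pos"],np.round(s["q"],2),s["finger_gap"],s["gripper_force"],s["force"])
# case centre relative tool x assumed: 
r=R.from_quat(s["tool_rot"]);print("case centre in tool",r.inv().apply(np.array([.5743,-.3746,.012])-s["tcp_pos"])*1000)
p=rk(15,-60,120);print(rel(p,rot(176)))
E
```

```text
3.7833 [ 0.5760791  -0.37787078  0.02406639] [-0.74  0.89  1.39 -0.    0.86 -2.23] 0.2658548098494542 61.109830141067505 [-0.17923632  1.24516526  7.30587533]
case centre in tool [ 2.0703833   3.14381291 12.0536677 ]
[5.97, 50.12, -9.73, -0.14, 0.14, -0.71]
```

Call:
{"method": "carry_out", "body": {"targets": [[[0, 0, -4, 0, 0, 0, 1.5], [0, 0, -8, 0, 0, 0, 1.5], [0, 0, -12, 0, 0, 0, 1.5], [0, 0, -12, 0, 0, 0, 1.5], [0, 0, -12, 0, 0, 0, 1.5], [0, 0, -12, 0, 0, 0, 1.5]]]}}

```text
t: 4.28
tcp_pos: [0.5743, -0.3768, 0.1415]
tool_rot: [0.041, 0.999, -0.0, -0.001]
force: [-0.2, 0.1, -0.9]
finger_gap: 0.267
gripper_force: 60.1
```

```bash
python3 - <<'E'
from look import *
s=manip.sense();print(s["t"],s["tcp_pos"],s["tool_rot"],s["finger_gap"],s["gripper_force"],s["force"])
caserect(z=s["tcp_pos"][2],name="pics/w3.png")
print(rel(rk(15,-60,120),rot(176)))
E
```

```text
4.2833 [ 0.57433684 -0.37679156  0.1414798 ] [ 4.12102977e-02  9.99150215e-01 -7.87452091e-05 -7.44120846e-04] 0.26715915302401766 60.08765459060669 [-0.17646149  0.12073639 -0.8851428 ]
blue (294, 158, 54, 189) [ 568.7 -376.5] [24.2 95.7] 85.2 [[520.0, -385.0], [615.0, -393.0], [617.0, -368.0], [522.0, -360.0]]
blue (560, 85, 80, 155) [ 535.  -256.6] [21.6 65.5] 86.7 [[502.0, -265.0], [567.0, -269.0], [568.0, -248.0], [503.0, -244.0]]
blue (413, 0, 101, 191) [ 502.4 -313.3] [80.6 15.5] 21.6 [[462.0, -321.0], [468.0, -335.0], [543.0, -306.0], [537.0, -291.0]]
[5.75, 50.01, 2.09, 0.08, -0.2, -0.72]
```

View pics/w3.png

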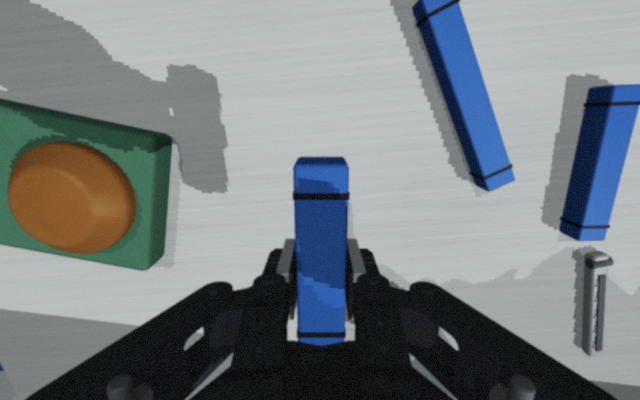

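The short case is held, centred between the fingers, with its head end at about (321,160). Next I compute the way to the short row.

```bash
cat >> h.py <<'E'
def stow(y,x0,z0,t,a,b=24):
    "tool pose: head lower corner at rack x0,z0 (mm), tilt t deg, corner a ahead along tool x, b below TCP"
    T=np.radians(t);c,s=np.cos(T),np.sin(T)
    return rk(x0+a*c-b*s,y,z0+a*s+b*c),rot(176,t)
E
python3 - <<'E'
from h import *
p,r=stow(-60,-45,90,12,51);print(p,rel(p,r))
E
```

```text
[0.54251051 0.12785344 0.12407904] [7.26, 49.99, 1.69, 0.0, -12.2, -0.73]
```

Call:
{"method": "carry_out", "body": {"targets": [[[7.3, 50, -3, 0, -12.2, -0.7, 1.5], [7.3, 50, -3, 0, -12.2, -0.7, 1.5], [7.3, 50, -3, 0, -12.2, -0.7, 1.5], [7.3, 50, -3, 0, -12.2, -0.7, 1.5], [7.3, 50, -3, 0, -12.2, -0.7, 1.5], [7.3, 50, -3, 0, -12.2, -0.7, 1.5], [7.3, 50, -3, 0, -12.2, -0.7, 1.5], [7.3, 50, -3, 0, -12.2, -0.7, 1.5], [7.3, 50, -3, 0, -12.2, -0.7, 1.5], [7.3, 50, -3, 0, -12.2, -0.7, 1.5], [7.3, 50, -3, 0, -12.2, -0.7, 1.5], [7.3, 50, -3, 0, -12.2, -0.7, 1.5]]]}}

```text
t: 5.33
tcp_pos: [0.5416, 0.1222, 0.1687]
tool_rot: [0.035, 0.994, -0.005, 0.103]
force: [0.6, -0.1, -1.3]
finger_gap: 0.267
gripper_force: 60.1
```

Call:
{"method": "carry_out", "body": {"targets": [[[0, 0, 0, 0, 0, 0, 1.5], [0, 0, 0, 0, 0, 0, 1.5], [0, 0, 0, 0, 0, 0, 1.5]]]}}

```text
t: 5.58
tcp_pos: [0.5426, 0.1205, 0.1691]
tool_rot: [0.034, 0.994, -0.005, 0.104]
force: [-0.1, -0.6, 0.5]
finger_gap: 0.268
gripper_force: 60.1
```

```bash
python3 - <<'E'
from h import *
s=manip.sense();print(s["t"],s["tcp_pos"],s["tool_rot"],s["finger_gap"],s["gripper_force"],s["force"])
for x0,z0,t in((-45,50,12),(-45,22,12)):
    print(rel(*stow(-60,x0,z0,t,51)))
E
```

```text
5.5833 [0.54257714 0.12048929 0.16911055] [ 0.03432637  0.99399346 -0.00453422  0.10381782] 0.26776827580494206 60.08672475814819 [-0.12966444 -0.62007747  0.47283748]
[1.81, 0.75, 8.31, -0.1, -0.07, 0.05]
[2.39, 0.76, 11.05, -0.1, -0.07, 0.05]
```

Call:
{"method": "carry_out", "body": {"targets": [[[1.8, 0.75, 4, 0, 0, 0, 1.5], [1.8, 0.75, 8.3, 0, 0, 0, 1.5], [1.8, 0.75, 8.3, 0, 0, 0, 1.5], [1.8, 0.75, 8.3, 0, 0, 0, 1.5], [1.8, 0.75, 8.3, 0, 0, 0, 1.5], [1.8, 0.75, 8.3, 0, 0, 0, 1.5]]]}}

```text
t: 6.08
tcp_pos: [0.5456, 0.1268, 0.0881]
tool_rot: [0.036, 0.994, -0.004, 0.108]
force: [0.1, 0.6, 1.2]
finger_gap: 0.263
gripper_force: 60.1
```

```bash
python3 - <<'E'
from h import *
s=manip.sense();print(s["t"],s["tcp_pos"],s["tool_rot"],s["force"])
for x0,z0,t in((-45,50,12),(-45,22,12),(-60,22,12),(-77,22,12)):
    print(rel(*stow(-60,x0,z0,t,51)))
ti=cams.snapshot("top")[:,:,::-1];cv2.imwrite("pics/t2.png",ti)
w=cams.snapshot("wrist")[:,:,::-1];cv2.imwrite("pics/w4.png",w)
sd=cams.snapshot("side")[:,:,::-1];cv2.imwrite("pics/s2.png",sd)
cv2.imwrite("pics/c4.png",np.hstack([cv2.resize(sd[110:260,150:350],(400,300),interpolation=2),w[60:360,140:540]]))
E
```

```text
6.0833 [0.54559445 0.12683454 0.08805278] [ 0.03577178  0.99353848 -0.00428457  0.10762583] [0.14013398 0.56092404 1.19004165]
[0.39, 0.08, 0.32, -0.07, 0.37, -0.12]
[0.99, 0.08, 3.06, -0.07, 0.37, -0.12]
[2.46, 0.08, 2.73, -0.07, 0.37, -0.12]
[4.12, 0.07, 2.37, -0.07, 0.37, -0.12]
```

View pics/c4.png

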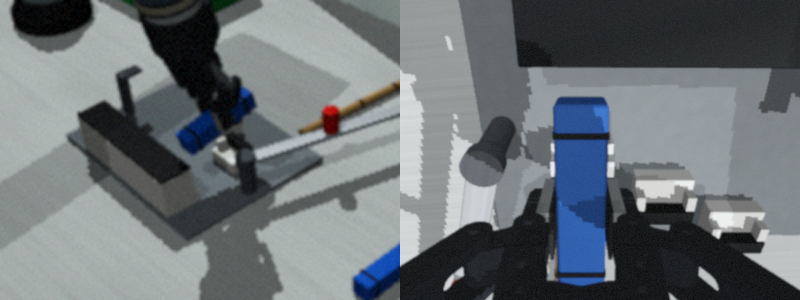

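Both views show the case tilted, head towards the hood and in front of its edge, in the short row lane between the pivot and the middle stop. Continuing down and to the hood.

Call:
{"method": "carry_out", "body": {"targets": [[[1.0, 0.1, 1.5, 0, 0.4, 0, 1.5], [1.0, 0.1, 3.05, 0, 0.4, 0, 1.5], [1.0, 0.1, 3.05, 0, 0.4, 0, 1.5], [1.0, 0.1, 3.05, 0, 0.4, 0, 1.5], [1.0, 0.1, 3.05, 0, 0.4, 0, 1.5], [1.0, 0.1, 3.05, 0, 0.4, 0, 1.5]]]}}

```text
t: 6.73
tcp_pos: [0.5414, 0.1291, 0.0549]
tool_rot: [0.035, 0.994, -0.004, 0.103]
force: [-0.2, 0.2, 0.2]
finger_gap: 0.261
gripper_force: 60.1
```

```bash
python3 - <<'E'
from h import *
s=manip.sense();print(s["t"],s["tcp_pos"],s["tool_rot"],s["force"])
for x0,z0,t in((-45,22,12),(-60,22,12),(-77,22,12)):
    print(rel(*stow(-60,x0,z0,t,51)))
E
```

```text
6.7333 [0.5413788  0.1290839  0.05494968] [ 0.03490509  0.99405099 -0.00412567  0.10308851] [-0.19504234  0.15996521  0.22400912]
[-0.14, -0.11, -0.09, -0.06, -0.16, -0.02]
[1.33, -0.12, -0.39, -0.06, -0.16, -0.02]
[2.99, -0.12, -0.74, -0.06, -0.16, -0.02]
```

Call:
{"method": "carry_out", "body": {"targets": [[[0.7, -0.1, -0.25, 0, 0, 0, 1.5], [1.3, -0.1, -0.4, 0, 0, 0, 1.5], [1.3, -0.1, -0.4, 0, 0, 0, 1.5], [1.3, -0.1, -0.4, 0, 0, 0, 1.5]]]}}

```text
t: 7.07
tcp_pos: [0.5266, 0.129, 0.0552]
tool_rot: [0.035, 0.994, -0.004, 0.102]
force: [1.9, 0.6, 0.4]
finger_gap: 0.269
gripper_force: 60.1
```

Call:
{"method": "carry_out", "body": {"targets": [[[0.5, 0, -0.1, 0, 0, 0, 1.5], [1.0, 0, -0.2, 0, 0, 0, 1.5], [1.5, 0, -0.3, 0, 0, 0, 1.5], [1.7, 0, -0.35, 0, 0, 0, 1.5], [1.7, 0, -0.35, 0, 0, 0, 1.5], [1.7, 0, -0.35, 0, 0, 0, 1.5]]]}}

```text
t: 7.57
tcp_pos: [0.5109, 0.1302, 0.0552]
tool_rot: [0.035, 0.994, -0.004, 0.103]
force: [4.9, -0.8, 0.8]
finger_gap: 0.266
gripper_force: 60.1
```

```bash
python3 - <<'E'
from h import *
s=manip.sense();print(s["t"],s["tcp_pos"],s["tool_rot"],s["force"])
for x0,z0,t in((-77,22,12),(-77,22,8),(-77,21,4),(-77,20,0),(-77,19,0)):
    print(rel(*stow(-60,x0,z0,t,51)))
E
```

```text
7.5667 [0.51085614 0.13023438 0.0552263 ] [ 0.03496412  0.99404533 -0.00407545  0.10312507] [ 4.94687821 -0.80506417  0.79069192]
[0.01, -0.02, -0.09, -0.06, -0.15, -0.02]
[-0.15, -0.02, 0.27, -0.06, 3.85, -0.02]
[-0.26, -0.02, 0.74, -0.06, 7.85, -0.03]
[-0.34, -0.02, 1.22, -0.05, 11.85, -0.03]
[-0.32, -0.02, 1.32, -0.05, 11.85, -0.03]
```

Call:
{"method": "carry_out", "body": {"targets": [[[-0.1, 0, 0.2, 0, 3, 0, 1.5], [-0.2, 0, 0.5, 0, 6, 0, 1.5], [-0.3, 0, 0.85, 0, 9, 0, 1.5], [-0.3, 0, 1.2, 0, 11.9, 0, 1.5], [-0.3, 0, 1.25, 0, 11.9, 0, 1.5], [-0.3, 0, 1.25, 0, 11.9, 0, 1.5]]]}}

```text
t: 8.07
tcp_pos: [0.5167, 0.1297, 0.044]
tool_rot: [0.035, 0.999, -0.0, -0.0]
force: [3.4, -0.7, 6.5]
finger_gap: 0.266
gripper_force: 61.0
```

```bash
python3 - <<'E'
from h import *
s=manip.sense();print(s["t"],s["tcp_pos"],s["tool_rot"],s["force"],s["ft_torque"])
for x0,z0,t in((-77,20,0),(-75,20,0)):
    print(rel(*stow(-60,x0,z0,t,51)))
sd=cams.snapshot("side")[:,:,::-1];tp=cams.snapshot("top")[:,:,::-1]
cv2.imwrite("pics/c5.png",np.hstack([cv2.resize(sd[130:230,170:310],(420,300),interpolation=2),cv2.resize(tp[140:250,150:290],(380,300),interpolation=2)]))
E
```

```text
8.0667 [0.51670173 0.12973533 0.04402354] [ 3.54816885e-02  9.99370134e-01 -4.32627651e-04 -4.43987568e-04] [ 3.42405624 -0.6977167   6.54214263] [-0.07530699 -0.72177644 -0.06627588]
[0.0, -0.01, 0.0, -0.05, -0.05, -0.07]
[-0.2, -0.01, 0.0, -0.05, -0.05, -0.07]
```

View pics/c5.png

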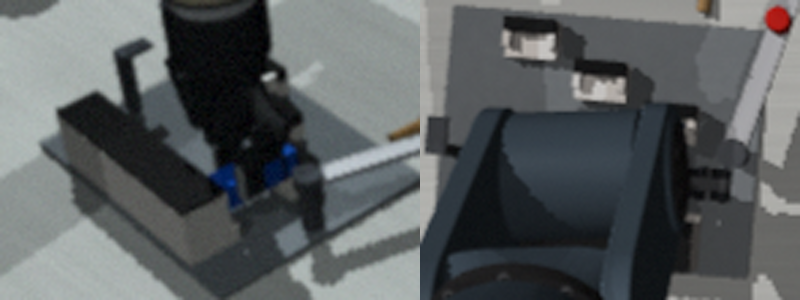

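Case lies level at bed height, tail seemingly behind the stop. Opening and rising, then check.

Call:
{"method": "carry_out", "body": {"targets": [[[0, 0, 0, 0, 0, 0, 4], [0, 0, 0, 0, 0, 0, 4], [0, 0, 0, 0, 0, 0, 4], [0, 0, 0, 0, 0, 0, 4], [0, 0, -3, 0, 0, 0, 4], [0, 0, -7, 0, 0, 0, 4], [0, -4, -11, 0, 0, 0, 6], [0, -8, -15, 0, 0, 0, 6], [0, -12, -17, 0, 0, 0, 6], [0, -16, -17, 0, 0, 0, 6], [0, -20, -17, 0, 0, 0, 6], [0, -24, -17, 0, 0, 0, 6]]]}}

```text
t: 9.17
tcp_pos: [0.4999, -0.0876, 0.2137]
tool_rot: [0.035, 0.999, -0.001, -0.001]
force: [-0.4, 0.3, 0.3]
finger_gap: 0.705
gripper_force: 0.0
```

```bash
cat > chk.py <<'E'
from h import *
def chk():
    tp=np.ascontiguousarray(cams.snapshot("top")[:,:,::-1]);i=cams.camera_info("top");cv2.imwrite("pics/chk.png",tp)
    hsv=cv2.cvtColor(tp,cv2.COLOR_BGR2HSV);b=((hsv[...,0]>100)&(hsv[...,0]<130)&(hsv[...,1]>120)&(hsv[...,2]>40)).astype(np.uint8);b[:,600:]=0
    b=cv2.morphologyEx(b,cv2.MORPH_CLOSE,np.ones((3,3)))
    for c in cv2.findContours(b,0,1)[0]:
        if cv2.contourArea(c)>40:
            P=np.array([px2pt(i,p[0],.044)[:2] for p in c]);Q=np.array([inrk(p) for p in P],np.float32);r=cv2.minAreaRect(Q)
            if abs(r[0][0])<120 and abs(r[0][1])<130: print("in rack",np.round(cv2.boxPoints(r),1).tolist())
            else:
                P=np.array([px2pt(i,p[0],.024)[:2] for p in c],np.float32)*1000;r=cv2.minAreaRect(P);print("loose",np.round(r[0],1),np.round(r[1],1),round(r[2],1))
E
python3 - <<'E'
from chk import *
s=manip.sense();print(s["t"],s["tcp_pos"],np.round(s["q"],2))
chk()
print(rel([.566,-.1377,.10],rot(177)),rel([.566,-.1377,.0225],rot(177)))
tp=cv2.imread("pics/chk.png");cv2.imwrite("pics/c6.png",cv2.resize(tp[140:250,150:290],None,fx=5,fy=5,interpolation=2))
E
```

```text
9.1667 [ 0.49985808 -0.08758293  0.21368738] [-0.39  0.42  1.76 -0.    0.96 -1.89]
in rack [[-58.5, -73.4000015258789], [25.600000381469727, -74.30000305175781], [25.799999237060547, -48.099998474121094], [-58.29999923706055, -47.20000076293945]]
loose [ 499.8 -252.1] [158.6  25.5] 21.8
loose [ 591.7 -138.7] [24.  77.4] 87.1
[-6.83, -3.63, 11.38, -0.43, -0.05, -1.25] [-6.83, -3.58, 19.13, -0.43, -0.05, -1.25]
```

View pics/c6.png

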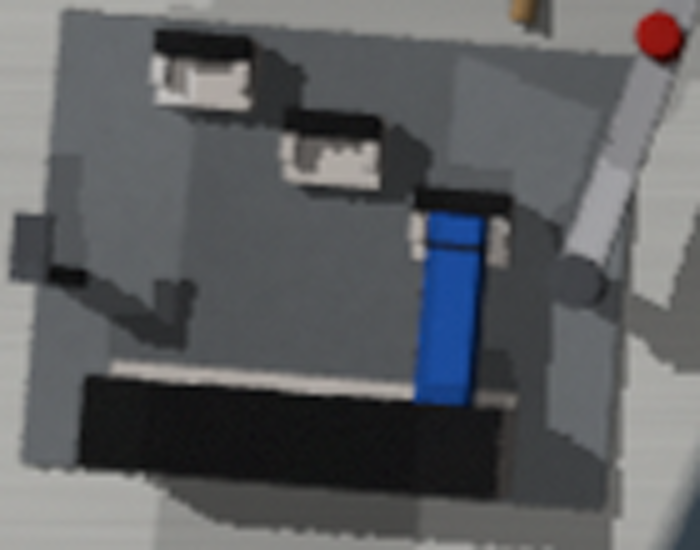

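Short case clamped, its tail against the stop. Next: the middle case.

Call:
{"method": "carry_out", "body": {"targets": [[[-6.8, -3.6, 4, 0, 0, -1.2, 6], [-6.8, -3.6, 8, 0, 0, -1.2, 6], [-6.8, -3.6, 12, 0, 0, -1.2, 6], [-6.8, -3.6, 15, 0, 0, -1.2, 6], [-6.8, -3.6, 15, 0, 0, -1.2, 6], [-6.8, -3.6, 15, 0, 0, -1.2, 6]]]}}

```text
t: 9.72
tcp_pos: [0.5617, -0.1257, 0.0573]
tool_rot: [0.025, 1.0, 0.002, -0.007]
force: [-0.4, 0.2, 0.7]
finger_gap: 0.704
gripper_force: 0.0
```

```bash
python3 - <<'E'
from h import *
s=manip.sense();print(s["t"],s["tcp_pos"])
print(rel([.566,-.1377,.024],rot(177)))
E
```

```text
9.7167 [ 0.56170789 -0.12573686  0.05727451]
[-0.54, -1.18, 3.32, 0.17, -0.82, 0.13]
```

Call:
{"method": "carry_out", "body": {"targets": [[[-0.5, -1.2, 0, 0, -0.8, 0.1, 6], [-0.5, -1.2, 0, 0, -0.8, 0.1, 6], [-0.5, -1.2, 0, 0, -0.8, 0.1, 6], [-0.5, -1.2, 0, 0, -0.8, 0.1, 6]]]}}

```text
t: 10.05
tcp_pos: [0.5705, -0.14, 0.0643]
tool_rot: [0.026, 1.0, -0.001, 0.007]
force: [0.2, 0.3, -0.1]
finger_gap: 0.704
gripper_force: 0.0
```

```bash
python3 - <<'E'
from h import *
s=manip.sense();print(s["t"],s["tcp_pos"],s["qd"])
print(rel([.566,-.1377,.024],rot(177)))
E
```

```text
10.05 [ 0.57051532 -0.13998001  0.06430957] [ 0.00464987 -0.00056368  0.00841491  0.00026729 -0.00325525  0.00087647]
[0.52, 0.21, 4.02, -0.14, 0.77, 0.04]
```

Call:
{"method": "carry_out", "body": {"targets": [[[0.5, 0.2, 1.5, 0, 0.8, 0, 6], [0.5, 0.2, 3, 0, 0.8, 0, 6], [0.5, 0.2, 4, 0, 0.8, 0, 6], [0.5, 0.2, 4, 0, 0.8, 0, 6], [0.5, 0.2, 4, 0, 0.8, 0, 6], [0.5, 0.2, 4, 0, 0.8, 0, 1.5], [0.5, 0.2, 4, 0, 0.8, 0, 1.5], [0.5, 0.2, 4, 0, 0.8, 0, 1.5], [0.5, 0.2, 4, 0, 0.8, 0, 1.5], [0.5, 0.2, 4, 0, 0.8, 0, 1.5], [0.5, 0.2, 4, 0, 0.8, 0, 1.5], [0.5, 0.2, 4, 0, 0.8, 0, 1.5]]], "force": 60}}

```text
t: 11.05
tcp_pos: [0.5658, -0.1375, 0.0232]
tool_rot: [0.026, 1.0, -0.001, -0.001]
force: [0.1, 0.9, 5.8]
finger_gap: 0.264
gripper_force: 60.3
```

```bash
python3 - <<'E'
from h import *
s=manip.sense();print(s["t"],s["tcp_pos"],s["tool_rot"],s["finger_gap"],s["gripper_force"],s["force"])
r=R.from_quat(s["tool_rot"]);print("case centre in tool",r.inv().apply(np.array([.5662,-.1377,.0])-s["tcp_pos"])*1000)
E
```

```text
11.05 [ 0.56581911 -0.13748669  0.02316293] [ 2.56185681e-02  9.99670917e-01 -8.86230660e-04 -9.80571535e-04] 0.26381802235265794 60.25272846221924 [0.13954912 0.86563961 5.75577696]
case centre in tool [-0.43567554 -0.1513133  23.16244835]
```

```bash
python3 - <<'E'
from h import *
p,r=stow(0,-45,110,10,64.8,23.2);print(p,rel(p,r))
E
```

```text
[0.56155088 0.18666852 0.14409994] [2.11, 32.33, -12.15, -0.01, -10.11, 1.07]
```

Call:
{"method": "carry_out", "body": {"targets": [[[0, 0, -4, 0, 0, 0, 1.5], [0, 0, -8, 0, 0, 0, 1.5], [0, 0, -12, 0, 0, 0, 1.5], [0.5, 4, -14, 0, -2, 0.3, 1.5], [1, 8, -14, 0, -4, 0.6, 1.5], [1.5, 12, -14, 0, -6, 1, 1.5], [2, 16, -14, 0, -8, 1, 1.5], [2, 20, -14, 0, -10, 1, 1.5], [2, 24, -14, 0, -10, 1, 1.5], [2.1, 28, -14, 0, -10, 1, 1.5], [2.1, 32.3, -14, 0, -10, 1, 1.5], [2.1, 32.3, -14, 0, -10, 1, 1.5]]]}}

```text
t: 12.05
tcp_pos: [0.5608, 0.1933, 0.1621]
tool_rot: [0.031, 0.996, -0.001, 0.086]
force: [0.3, 0.4, -0.2]
finger_gap: 0.265
gripper_force: 59.5
```

Call:
{"method": "carry_out", "body": {"targets": [[[0, 0, 4, 0, 0, 0, 1.5], [0, 0, 6, 0, 0, 0, 1.5], [0, 0, 6, 0, 0, 0, 1.5], [0, 0, 6, 0, 0, 0, 1.5], [0, 0, 6, 0, 0, 0, 1.5], [0, 0, 6, 0, 0, 0, 1.5]]]}}

```text
t: 12.55
tcp_pos: [0.5722, 0.1855, 0.1043]
tool_rot: [0.035, 0.996, -0.003, 0.086]
force: [0.3, 0.5, -0.2]
finger_gap: 0.271
gripper_force: 59.5
```

```bash
python3 - <<'E'
from h import *
s=manip.sense();print(s["t"],s["tcp_pos"],s["qd"],s["force"],s["finger_gap"])
for x0 in(-45,-60,-77): print(rel(*stow(0,x0,22,10,64.8,23.2)))
E
```

```text
12.55 [0.57218714 0.18554192 0.10425855] [ 0.00147527 -0.00650942 -0.0004098   0.00012785 -0.0020115   0.00116119] [ 0.27732865  0.5431174  -0.17278295] 0.2712786085936633
[1.88, 0.04, 4.56, 0.05, -0.07, 0.02]
[3.36, 0.04, 4.3, 0.05, -0.07, 0.02]
[5.04, 0.04, 4.01, 0.05, -0.07, 0.02]
```

Call:
{"method": "carry_out", "body": {"targets": [[[1.9, 0.05, 2, 0, 0, 0, 1.5], [1.9, 0.05, 3.5, 0, 0, 0, 1.5], [1.9, 0.05, 4.5, 0, 0, 0, 1.5], [1.9, 0.05, 4.5, 0, 0, 0, 1.5], [1.9, 0.05, 4.5, 0, 0, 0, 1.5], [1.9, 0.05, 4.5, 0, 0, 0, 1.5], [1.9, 0.05, 4.5, 0, 0, 0, 1.5]]]}}

```text
t: 13.13
tcp_pos: [0.5615, 0.1872, 0.0565]
tool_rot: [0.034, 0.996, -0.003, 0.087]
force: [0.8, -0.1, -0.5]
finger_gap: 0.265
gripper_force: 59.5
```

```bash
python3 - <<'E'
from h import *
s=manip.sense();print(s["t"],s["tcp_pos"],s["force"],s["finger_gap"])
for x0 in(-45,-60,-77): print(rel(*stow(0,x0,22,10,64.8,23.2)))
E
```

```text
13.1333 [0.56154232 0.18721736 0.05647551] [ 0.79764918 -0.11965706 -0.5044074 ] 0.26480937901135093
[0.0, -0.05, 0.04, 0.06, -0.06, 0.05]
[1.48, -0.05, -0.22, 0.06, -0.06, 0.05]
[3.15, -0.05, -0.51, 0.06, -0.06, 0.05]
```

Call:
{"method": "carry_out", "body": {"targets": [[[0.7, -0.05, -0.1, 0, 0, 0, 1.5], [1.5, -0.05, -0.2, 0, 0, 0, 1.5], [1.5, -0.05, -0.2, 0, 0, 0, 1.5], [2, -0.05, -0.3, 0, 0, 0, 1.5], [2.5, -0.05, -0.4, 0, 0, 0, 1.5], [3, -0.05, -0.5, 0, 0, 0, 1.5], [3.15, -0.05, -0.5, 0, 0, 0, 1.5], [3.15, -0.05, -0.5, 0, 0, 0, 1.5], [3.15, -0.05, -0.5, 0, 0, 0, 1.5], [3.15, -0.05, -0.5, 0, 0, 0, 1.5]]]}}

```text
t: 13.97
tcp_pos: [0.5297, 0.189, 0.0552]
tool_rot: [0.034, 0.996, -0.003, 0.086]
force: [5.1, -0.4, 0.3]
finger_gap: 0.265
gripper_force: 59.4
```

```bash
python3 - <<'E'
from h import *
s=manip.sense();print(s["t"],s["tcp_pos"],s["force"],s["finger_gap"])
for z0,t in((22,10),(22,7),(21,3.5),(20,0)): print(rel(*stow(0,-77,z0,t,64.8,23.2)))
E
```

```text
13.9667 [0.52968593 0.18896019 0.05519969] [ 5.06455418 -0.3707407   0.26753906] 0.26496601792146646
[-0.01, -0.01, -0.09, 0.06, -0.08, 0.05]
[-0.12, -0.01, 0.25, 0.06, 2.92, 0.05]
[-0.22, -0.01, 0.76, 0.05, 6.42, 0.05]
[-0.28, -0.01, 1.27, 0.05, 9.92, 0.06]
```

Call:
{"method": "carry_out", "body": {"targets": [[[-0.1, 0, 0.25, 0, 3, 0, 1.5], [-0.2, 0, 0.7, 0, 6, 0, 1.5], [-0.25, 0, 1.05, 0, 8.5, 0, 1.5], [-0.3, 0, 1.3, 0, 10, 0, 1.5], [-0.3, 0, 1.3, 0, 10, 0, 1.5], [-0.3, 0, 1.3, 0, 10, 0, 1.5]]]}}

```text
t: 14.47
tcp_pos: [0.5356, 0.1886, 0.0432]
tool_rot: [0.035, 0.999, 0.001, -0.0]
force: [5.5, 0.3, 2.3]
finger_gap: 0.268
gripper_force: 60.0
```

```bash
python3 - <<'E'
from h import *
s=manip.sense();print(s["t"],s["tcp_pos"],s["force"],s["finger_gap"]);print(rel(*stow(0,-77,20,0,64.8,23.2)))
E
```

```text
14.4667 [0.53557862 0.18860039 0.04315917] [5.51229222 0.25009645 2.3426282 ] 0.26824879001843477
[0.09, -0.01, -0.0, 0.06, -0.01, 0.03]
```

Call:
{"method": "carry_out", "body": {"targets": [[[0, 0, 0, 0, 0, 0, 4], [0, 0, 0, 0, 0, 0, 4], [0, 0, 0, 0, 0, 0, 4], [0, 0, -3, 0, 0, 0, 4], [0, 0, -7, 0, 0, 0, 4], [0, 0, -11, 0, 0, 0, 5], [0, -4, -13, 0, 0, 0, 6], [0, -8, -13, 0, 0, 0, 6], [0, -12, -13, 0, 0, -6, 6], [0, -16, -13, 0, 0, -12, 6], [0, -20, -13, 0, 0, -18, 6], [0, -24, -13, 0, 0, -24, 6]]]}}

```text
t: 15.47
tcp_pos: [0.5155, -0.0519, 0.172]
tool_rot: [-0.177, 0.984, 0.002, -0.003]
force: [0.1, -0.7, 0.2]
finger_gap: 0.705
gripper_force: 0.0
```

Call:
{"method": "carry_out", "body": {"targets": [[[0, -4, 0, 0, 0, -2, 6], [0, -8, 0, 0, 0, -2, 6], [0, -12, 0, 0, 0, -2, 6], [0, -15, 0, 0, 0, -2, 6], [0, -15, 0, 0, 0, -2, 6], [0, -15, 0, 0, 0, -2, 6], [0, -15, 0, 0, 0, -2, 6], [0, -15, 0, 0, 0, -2, 6]]]}}

```text
t: 16.13
tcp_pos: [0.5678, -0.1899, 0.1716]
tool_rot: [-0.192, 0.981, 0.002, -0.003]
force: [-1.3, 0.4, 0.7]
finger_gap: 0.706
gripper_force: 0.0
```

```bash
python3 - <<'E'
from look import *; from chk import chk
s=manip.sense();print(s["t"],s["tcp_pos"],s["qd"],np.round(s["q"],2))
chk();caserect()
print(rel([.4999,-.2525,.08],rot(201.8)),rel([.4999,-.2525,.024],rot(201.8)))
E
```

```text
16.1333 [ 0.56776011 -0.18990785  0.17157235] [ 0.00884888 -0.00705925 -0.00722294 -0.00196755 -0.00433001  0.00010594] [-0.51  0.59  1.57 -0.    0.99 -2.47]
loose [ 506.7 -249.1] [78.9 26.2] 20.3
in rack [[-59.20000076293945, -73.4000015258789], [25.600000381469727, -74.30000305175781], [25.799999237060547, -47.099998474121094], [-58.900001525878906, -46.20000076293945]]
in rack [[-58.400001525878906, -14.600000381469727], [56.099998474121094, -14.699999809265137], [56.099998474121094, 12.399999618530273], [-58.29999923706055, 12.5]]
blue (594, 234, 46, 123) [564.6 149.4] [155.2  45.8] 38.8 [[490.0, 119.0], [518.0, 83.0], [639.0, 180.0], [611.0, 216.0]]
blue (264, 0, 33, 184) [ 503.6 -252.7] [149.5  24.2] 21.5 [[430.0, -269.0], [439.0, -291.0], [578.0, -237.0], [569.0, -214.0]]
[8.66, -3.23, 9.23, 0.19, -0.24, 0.37] [8.64, -3.25, 14.83, 0.19, -0.24, 0.37]
```

Middle case stowed (tail at rack x≈55). Next: the long one.

Call:
{"method": "carry_out", "body": {"targets": [[[4, -1.6, 4, 0, 0, 0.4, 6], [8, -3.2, 7, 0, 0, 0.4, 6], [8.65, -3.2, 10, 0, -0.2, 0.4, 6], [8.65, -3.2, 10, 0, -0.2, 0.4, 6], [8.65, -3.2, 10, 0, -0.2, 0.4, 6], [8.65, -3.2, 10, 0, -0.2, 0.4, 6], [8.65, -3.2, 10, 0, -0.2, 0.4, 6]]]}}

```text
t: 16.82
tcp_pos: [0.5021, -0.2537, 0.0736]
tool_rot: [-0.189, 0.982, 0.0, 0.001]
force: [0.6, 0.9, -0.5]
finger_gap: 0.702
gripper_force: 0.0
```

```bash
python3 - <<'E'
from h import *
s=manip.sense();print(s["t"],s["tcp_pos"],s["qd"])
print(rel([.4999,-.2525,.024],rot(201.8)))
E
```

```text
16.8167 [ 0.50210279 -0.25372414  0.07356557] [ 0.00631168 -0.01599391 -0.01079991 -0.0020669  -0.00049803 -0.0007089 ]
[0.17, 0.2, 4.96, -0.01, 0.11, -0.06]
```

Call:
{"method": "carry_out", "body": {"targets": [[[0.2, 0.2, 2, 0, 0.1, 0, 6], [0.2, 0.2, 4, 0, 0.1, 0, 6], [0.2, 0.2, 4.95, 0, 0.1, 0, 6], [0.2, 0.2, 4.95, 0, 0.1, 0, 6], [0.2, 0.2, 4.95, 0, 0.1, 0, 6], [0.2, 0.2, 4.95, 0, 0.1, 0, 1.5], [0.2, 0.2, 4.95, 0, 0.1, 0, 1.5], [0.2, 0.2, 4.95, 0, 0.1, 0, 1.5], [0.2, 0.2, 4.95, 0, 0.1, 0, 1.5], [0.2, 0.2, 4.95, 0, 0.1, 0, 1.5], [0.2, 0.2, 4.95, 0, 0.1, 0, 1.5], [0.2, 0.2, 4.95, 0, 0.1, 0, 1.5]]], "force": 60}}

```text
t: 17.82
tcp_pos: [0.4989, -0.2533, 0.0242]
tool_rot: [-0.188, 0.982, -0.0, 0.0]
force: [1.1, 1.3, 5.8]
finger_gap: 0.264
gripper_force: 59.9
```

```bash
python3 - <<'E'
from h import *
s=manip.sense();print(s["t"],s["tcp_pos"],s["tool_rot"],s["finger_gap"],s["gripper_force"],s["force"])
r=R.from_quat(s["tool_rot"]);print("case centre in tool",r.inv().apply(np.array([.4999,-.2525,.0])-s["tcp_pos"])*1000)
p,q=stow(60,-45,110,9,80,23.5);print(p,rel(p,q))
E
```

```text
17.8167 [ 0.49890623 -0.25333916  0.02421071] [-1.87929967e-01  9.82182419e-01 -1.45515594e-04  4.67880251e-05] 0.26411547387670276 59.87030804157257 [1.08429371 1.29492082 5.8020938 ]
case centre in tool [-1.23245957  0.42036842 24.2106292 ]
[0.58125034 0.24543751 0.14572543] [-26.07, 43.31, -12.16, 2.0, -8.84, 25.61]
```

Call:
{"method": "carry_out", "body": {"targets": [[[0, 0, -4, 0, 0, 0, 1.5], [0, 0, -8, 0, 0, 0, 1.5], [0, 0, -12, 0, 0, 0, 1.5], [-2, 3.4, -14.5, 0.2, -0.8, 2.4, 1.5], [-4, 6.7, -14.5, 0.4, -1.6, 4.7, 1.5], [-6, 10, -14.5, 0.5, -2.4, 7, 1.5], [-8, 13.3, -14.5, 0.7, -3.2, 9.4, 1.5], [-10, 16.6, -14.5, 0.9, -4, 11.7, 1.5], [-12, 20, -14.5, 1, -4.8, 14, 1.5], [-14, 23.3, -14.5, 1.2, -5.6, 16, 1.5], [-16, 26.6, -14.5, 1.4, -6.4, 18, 1.5], [-18, 30, -14.5, 1.6, -7.2, 20, 1.5]]]}}

```text
t: 18.82
tcp_pos: [0.5547, 0.094, 0.1684]
tool_rot: [-0.013, 0.998, -0.001, 0.063]
force: [-0.3, -0.3, -0.1]
finger_gap: 0.261
gripper_force: 59.1
```

Call:
{"method": "carry_out", "body": {"targets": [[[0, 0, 0, 0, 0, 0, 1.5], [0, 0, 0, 0, 0, 0, 1.5], [0, 0, 0, 0, 0, 0, 1.5], [0, 0, 0, 0, 0, 0, 1.5]]]}}

```text
t: 19.15
tcp_pos: [0.5548, 0.0911, 0.1682]
tool_rot: [-0.014, 0.998, -0.001, 0.063]
force: [-0.7, -0.7, -1.1]
finger_gap: 0.269
gripper_force: 59.2
```

```bash
python3 - <<'E'
from h import *
s=manip.sense();print(s["t"],s["tcp_pos"],s["qd"])
for z in(110,60): print(rel(*stow(60,-45,z,9,79,24.2)))
E
```

```text
19.15 [0.55479831 0.09111743 0.16819543] [-0.01766126 -0.00134756  0.00037245  0.0027416  -0.00129716  0.00330279]
[-2.66, 15.38, 2.47, 0.52, -1.79, 5.54]
[-2.04, 15.4, 7.44, 0.52, -1.79, 5.54]
```

Call:
{"method": "carry_out", "body": {"targets": [[[-0.7, 4, 0, 0.2, -0.6, 2, 1.5], [-1.3, 8, 0, 0.4, -1.2, 4, 1.5], [-2, 12, 1, 0.5, -1.8, 5.5, 1.5], [-2.6, 15.4, 2.5, 0.5, -1.8, 5.5, 1.5], [-2.3, 15.4, 5, 0.5, -1.8, 5.5, 1.5], [-2, 15.4, 7.4, 0.5, -1.8, 5.5, 1.5], [-2, 15.4, 7.4, 0.5, -1.8, 5.5, 1.5], [-2, 15.4, 7.4, 0.5, -1.8, 5.5, 1.5], [-2, 15.4, 7.4, 0.5, -1.8, 5.5, 1.5], [-2, 15.4, 7.4, 0.5, -1.8, 5.5, 1.5]]]}}

```text
t: 19.98
tcp_pos: [0.5812, 0.2458, 0.0984]
tool_rot: [0.035, 0.996, -0.002, 0.08]
force: [-0.7, -0.1, 0.0]
finger_gap: 0.262
gripper_force: 59.3
```

```bash
python3 - <<'E'
from h import *
s=manip.sense();print(s["t"],s["tcp_pos"],s["qd"])
for x in(-45,-60,-77): print(rel(*stow(60,x,22,9,79,24.2)))
E
```

```text
19.9833 [0.58122607 0.24578634 0.0984235 ] [ 0.00447316 -0.00846481  0.00048124  0.00127129 -0.00025652  0.00192703]
[0.75, -0.04, 3.95, 0.08, 0.21, -0.02]
[2.23, -0.04, 3.71, 0.08, 0.21, -0.02]
[3.9, -0.04, 3.44, 0.08, 0.21, -0.02]
```

Call:
{"method": "carry_out", "body": {"targets": [[[0.75, 0, 2, 0, 0.2, 0, 1.5], [0.75, 0, 3.5, 0, 0.2, 0, 1.5], [0.75, 0, 3.9, 0, 0.2, 0, 1.5], [0.75, 0, 3.9, 0, 0.2, 0, 1.5], [0.75, 0, 3.9, 0, 0.2, 0, 1.5], [0.75, 0, 3.9, 0, 0.2, 0, 1.5], [0.75, 0, 3.9, 0, 0.2, 0, 1.5]]]}}

```text
t: 20.57
tcp_pos: [0.5792, 0.247, 0.0583]
tool_rot: [0.034, 0.996, -0.002, 0.078]
force: [0.2, 1.5, -1.5]
finger_gap: 0.271
gripper_force: 59.3
```

```bash
python3 - <<'E'
from h import *
s=manip.sense();print(s["t"],s["tcp_pos"],s["force"])
for x in(-45,-60,-77): print(rel(*stow(60,x,22,9,79,24.2)))
E
```

```text
20.5667 [0.57924738 0.24702248 0.05827971] [ 0.17471187  1.52145863 -1.4594894 ]
[-0.1, -0.14, 0.02, 0.09, -0.03, 0.09]
[1.38, -0.14, -0.22, 0.09, -0.03, 0.09]
[3.06, -0.14, -0.48, 0.09, -0.03, 0.09]
```

Call:
{"method": "carry_out", "body": {"targets": [[[0.7, -0.1, -0.1, 0, 0, 0, 1.5], [1.4, -0.1, -0.2, 0, 0, 0, 1.5], [1.4, -0.1, -0.2, 0, 0, 0, 1.5], [2, -0.1, -0.3, 0, 0, 0, 1.5], [2.5, -0.1, -0.4, 0, 0, 0, 1.5], [3, -0.1, -0.45, 0, 0, 0, 1.5], [3.1, -0.1, -0.45, 0, 0, 0, 1.5], [3.1, -0.1, -0.45, 0, 0, 0, 1.5], [3.1, -0.1, -0.45, 0, 0, 0, 1.5], [3.1, -0.1, -0.45, 0, 0, 0, 1.5]]]}}

```text
t: 21.4
tcp_pos: [0.5482, 0.2482, 0.0571]
tool_rot: [0.034, 0.996, -0.002, 0.078]
force: [5.1, -0.3, 0.5]
finger_gap: 0.265
gripper_force: 59.4
```

```bash
python3 - <<'E'
from h import *
s=manip.sense();print(s["t"],s["tcp_pos"],s["force"],s["finger_gap"])
for z0,t in((22,9),(22,6),(21,3),(20,0)): print(rel(*stow(60,-77.5,z0,t,79,24.2)))
E
```

```text
21.4 [0.54817194 0.24815225 0.05706461] [ 5.13449003 -0.34687283  0.53281047] 0.2650210142481016
[0.02, -0.04, -0.12, 0.09, -0.05, 0.08]
[-0.09, -0.04, 0.29, 0.09, 2.95, 0.08]
[-0.17, -0.04, 0.81, 0.08, 5.95, 0.08]
[-0.23, -0.04, 1.34, 0.08, 8.95, 0.08]
```

Call:
{"method": "carry_out", "body": {"targets": [[[-0.1, 0, 0.3, 0, 3, 0, 1.5], [-0.15, 0, 0.8, 0, 6, 0, 1.5], [-0.2, 0, 1.1, 0, 7.5, 0, 1.5], [-0.2, 0, 1.35, 0, 9, 0, 1.5], [-0.2, 0, 1.35, 0, 9, 0, 1.5], [-0.2, 0, 1.35, 0, 9, 0, 1.5]]]}}

```text
t: 21.9
tcp_pos: [0.5529, 0.2478, 0.0442]
tool_rot: [0.034, 0.999, 0.001, 0.0]
force: [5.5, -1.5, 2.4]
finger_gap: 0.264
gripper_force: 59.8
```

```bash
python3 - <<'E'
from h import *
s=manip.sense();print(s["t"],s["tcp_pos"],s["force"],s["finger_gap"]);print(rel(*stow(60,-77,20,0,79,24.2)))
E
```

```text
21.9 [0.55288398 0.24781737 0.04422557] [ 5.52793725 -1.54526548  2.43614469] 0.26392572144090776
[-0.01, -0.04, 0.0, 0.09, 0.02, 0.07]
```

Call:
{"method": "carry_out", "body": {"targets": [[[0, 0, 0, 0, 0, 0, 4], [0, 0, 0, 0, 0, 0, 4], [0, 0, 0, 0, 0, 0, 4], [0, 0, -3, 0, 0, 0, 4], [0, 0, -7, 0, 0, 0, 4], [0, 0, -11, 0, 0, 0, 4], [-1, -3, -12, 0, 0, 3, 5], [-3, -6, -12, 0, 0, 6, 5], [-5, -9, -12, 0, 0, 9, 5], [-6.5, -12.5, -12, 0, 0, 12, 5], [-8, -16, -12, 0, 0, 16, 5], [-9.5, -19, -12, 0, 0, 16, 5]]]}}

```text
t: 22.9
tcp_pos: [0.6319, 0.05, 0.1624]
tool_rot: [0.174, 0.985, -0.0, -0.004]
force: [-0.1, 0.5, 0.5]
finger_gap: 0.584
gripper_force: 0.0
```

Call:
{"method": "carry_out", "body": {"targets": [[[0, -1.5, 0, 0, 0, 0, 5], [0, -1.5, 0, 0, 0, 0, 5], [0, -1.5, 0, 0, 0, 0, 5], [0, -1.5, 0, 0, 0, 0, 5], [0, -1.5, 0, 0, 0, 0, 5]]]}}

```text
t: 23.32
tcp_pos: [0.6273, 0.0393, 0.163]
tool_rot: [0.172, 0.985, 0.0, -0.002]
force: [-0.8, -0.0, -0.5]
finger_gap: 0.582
gripper_force: 0.0
```

```bash
python3 - <<'E'
from h import *
s=manip.sense();print(s["t"],s["tcp_pos"],s["qd"],np.round(s["q"],2))
i=cams.camera_info("wrist");im=np.ascontiguousarray(cams.snapshot("wrist")[:,:,::-1]);hsv=cv2.cvtColor(im,cv2.COLOR_BGR2HSV)
m=(((hsv[...,0]<6)|(hsv[...,0]>174))&(hsv[...,1]>170)&(hsv[...,2]>60)).astype(np.uint8)
for c in cv2.findContours(m,0,1)[0]:
    if cv2.contourArea(c)>50:
        b=cv2.boundingRect(c);print(b,px2pt(i,(b[0]+b[2]/2,b[1]+b[3]/2),.076))
print("pred",pt2px(i,[.6408,.035,.084]))
print(rel([.6408,.0345,.082],rot(160)))
tp=cams.snapshot("top")[:,:,::-1];w=im
cv2.imwrite("pics/c7.png",np.hstack([cv2.resize(tp[100:260,150:310],(400,400),interpolation=2),w[:,120:520]]))
E
```

```text
23.3167 [0.62725974 0.03932324 0.16297686] [ 0.00418596 -0.00106917 -0.00797893 -0.00286004 -0.00274255 -0.00192076] [-0.12  0.64  1.5   0.    1.01 -1.34]
(310, 213, 24, 33) [0.64045051 0.03525607 0.076     ]
pred [321.87721828 234.11083517]
[-1.44, -0.0, 8.11, -0.01, -0.23, 0.23]
```

View pics/c7.png

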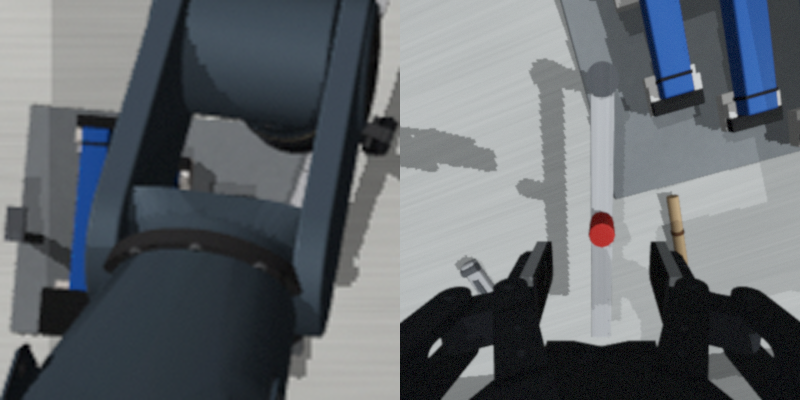

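The pictures show all the cases against their stops. The knob's top is at wrist pixel (321,233), as predicted, and centred between the fingers. Grip it now.

Call:
{"method": "carry_out", "body": {"targets": [[[-1.4, 0, 3, 0, -0.2, 0.2, 5], [-1.4, 0, 6, 0, -0.2, 0.2, 5], [-1.4, 0, 8, 0, -0.2, 0.2, 5], [-1.4, 0, 8, 0, -0.2, 0.2, 5], [-1.4, 0, 8, 0, -0.2, 0.2, 5], [-1.4, 0, 8, 0, -0.2, 0.2, 1.2], [-1.4, 0, 8, 0, -0.2, 0.2, 1.2], [-1.4, 0, 8, 0, -0.2, 0.2, 1.2], [-1.4, 0, 8, 0, -0.2, 0.2, 1.2], [-1.4, 0, 8, 0, -0.2, 0.2, 1.2]]], "force": 30}}

```text
t: 24.25
tcp_pos: [0.6425, 0.0329, 0.0852]
tool_rot: [0.175, 0.985, 0.0, 0.002]
force: [0.2, 0.7, 6.3]
finger_gap: 0.224
gripper_force: 29.7
```

```bash
cat > arc.py <<'E'
from h import *
piv=rk(0,-116)[:2]
s=manip.sense();p=s["tcp_pos"];d=p[:2]-piv;print(s["t"],p,s["force"],s["finger_gap"],s["gripper_force"],"r",np.hypot(*d)*1e3,"ang",np.degrees(np.arctan2(d[1],d[0]))+4)
def P(phi,az): a=np.radians(phi-4);return np.r_[piv+.110*np.array([np.cos(a),np.sin(a)]),p[2]],rot(az)
E
python3 - <<'E'
from arc import *
az0=160.
for k in range(1,13):
    print(rel(*P(-17.2+2.2+4.5*k,az0+3.6*k)))
E
```

```text
24.25 [0.64248958 0.03287204 0.0852472 ] [0.24152624 0.67713142 6.2695083 ] 0.22370169794589248 29.73016709089279 r 110.90626135414597 ang -16.649173741073263
[0.14, 1.18, 0.0, 0.04, 0.24, -3.7]
[0.26, 2.04, 0.0, 0.04, 0.24, -7.3]
[0.45, 2.88, 0.0, 0.03, 0.24, -10.9]
[0.7, 3.71, 0.0, 0.02, 0.24, -14.5]
[1.01, 4.51, -0.0, 0.01, 0.25, -18.1]
[1.39, 5.29, -0.0, 0.01, 0.25, -21.7]
[1.82, 6.03, -0.0, -0.0, 0.25, -25.3]
[2.32, 6.74, -0.0, -0.01, 0.25, -28.9]
[2.86, 7.41, -0.01, -0.02, 0.25, -32.5]
[3.46, 8.03, -0.01, -0.03, 0.25, -36.1]
[4.11, 8.61, -0.01, -0.03, 0.25, -39.7]
[4.8, 9.13, -0.01, -0.04, 0.25, -43.3]
```

Call:
{"method": "carry_out", "body": {"targets": [[[0.1, 0.9, -0.2, 0, 0, -3, 1.2], [0.2, 1.8, -0.3, 0, 0, -6.5, 1.2], [0.4, 2.7, -0.3, 0, 0, -10, 1.2], [0.65, 3.6, -0.3, 0, 0, -14, 1.2], [1, 4.5, -0.3, 0, 0, -18, 1.2], [1.4, 5.3, -0.3, 0, 0, -21.5, 1.2], [1.8, 6, -0.3, 0, 0, -25, 1.2], [2.3, 6.75, -0.3, 0, 0, -29, 1.2], [2.85, 7.4, -0.3, 0, 0, -32.5, 1.2], [3.45, 8.05, -0.3, 0, 0, -36, 1.2], [4.1, 8.6, -0.3, 0, 0, -39.5, 1.2], [4.8, 9.15, -0.3, 0, 0, -43, 1.2]]]}}

```text
t: 25.25
tcp_pos: [0.6285, 0.1347, 0.0855]
tool_rot: [-0.201, 0.98, -0.001, 0.001]
force: [-0.2, -4.5, -6.5]
finger_gap: 0.216
gripper_force: 30.5
```

Call:
{"method": "carry_out", "body": {"targets": [[[0, 0, 0, 0, 0, 0, 1.2], [0, 0, 0, 0, 0, 0, 1.2], [0, 0, 0, 0, 0, 0, 1.2]]]}}

```text
t: 25.5
tcp_pos: [0.6279, 0.1351, 0.0856]
tool_rot: [-0.198, 0.98, -0.0, 0.0]
force: [3.0, 0.2, -8.1]
finger_gap: 0.218
gripper_force: 30.4
```

```bash
python3 - <<'E'
from arc import *
a0=np.degrees(np.arctan2(d[1],d[0]))+4
az0=np.degrees(np.arctan2(*R.from_quat(s["tool_rot"]).as_matrix()[[1,0],0]))%360;print(az0)
for k in range(1,13):
    print(rel(*P(a0+(91-a0)*k/12,az0+(240-az0)*k/12)))
E
```

```text
25.5 [0.62788187 0.13511869 0.08556682] [ 2.98946417  0.201949   -8.10435492] 0.21841243399876797 30.37452220916748 r 109.26163725665202 ang 39.29900506158159
202.82433381017532
[0.14, 0.82, -0.0, -0.03, 0.04, -3.1]
[0.41, 1.6, -0.0, -0.03, 0.04, -6.2]
[0.73, 2.36, -0.0, -0.04, 0.04, -9.29]
[1.11, 3.09, -0.0, -0.04, 0.04, -12.39]
[1.55, 3.79, -0.0, -0.04, 0.04, -15.49]
[2.04, 4.46, -0.0, -0.04, 0.03, -18.59]
[2.58, 5.09, -0.0, -0.04, 0.03, -21.69]
[3.16, 5.68, -0.01, -0.04, 0.03, -24.78]
[3.78, 6.22, -0.01, -0.04, 0.03, -27.88]
[4.45, 6.71, -0.01, -0.04, 0.03, -30.98]
[5.15, 7.15, -0.01, -0.04, 0.03, -34.08]
[5.88, 7.54, -0.01, -0.04, 0.03, -37.18]
```

Call:
{"method": "carry_out", "body": {"targets": [[[0.15, 0.8, 0.2, 0, 0, -3, 1.2], [0.4, 1.6, 0.2, 0, 0, -6, 1.2], [0.75, 2.35, 0.2, 0, 0, -9, 1.2], [1.1, 3.1, 0.2, 0, 0, -12, 1.2], [1.55, 3.8, 0.2, 0, 0, -15, 1.2], [2.05, 4.45, 0.2, 0, 0, -18, 1.2], [2.6, 5.1, 0.2, 0, 0, -21, 1.2], [3.15, 5.7, 0.2, 0, 0, -24, 1.2], [3.8, 6.2, 0.2, 0, 0, -28, 1.2], [4.45, 6.7, 0.2, 0, 0, -31, 1.2], [5.15, 7.15, 0.2, 0, 0, -34, 1.2], [5.9, 7.55, 0.2, 0, 0, -37, 1.2]]]}}

```text
t: 26.5
tcp_pos: [0.5454, 0.1803, 0.0854]
tool_rot: [-0.5, 0.866, -0.002, 0.001]
force: [1.6, -4.7, 0.9]
finger_gap: 0.216
gripper_force: 31.2
```

Call:
{"method": "carry_out", "body": {"targets": [[[0, 0, 0, 0, 0, 0, 1.2], [0, 0, 0, 0, 0, 0, 1.2], [0, 0, 0, 0, 0, 0, 1.2]]]}}

```text
t: 26.75
tcp_pos: [0.5454, 0.1804, 0.0854]
tool_rot: [-0.499, 0.866, -0.002, 0.001]
force: [1.4, -5.4, 1.8]
finger_gap: 0.224
gripper_force: 31.7
```

```bash
python3 - <<'E'
from arc import *
q=R.from_quat(s["tool_rot"]);print(q.inv().apply(rk(-5,0)-rk(0,0))*100, q.inv().apply(s["force"]))
E
```

```text
26.75 [0.54544381 0.18036706 0.08537768] [ 1.40995257 -5.44548384  1.7624645 ] 0.22350655054729354 31.65015935897827 r 108.59358378874511 ang 90.44392450952566
[ 0.21997505  0.44900735 -0.00183639] [ 4.00415568 -3.95808267 -1.74581229]
```

Call:
{"method": "carry_out", "body": {"targets": [[[0.1, 0.2, 0, 0, 0, 0, 1.2], [0.2, 0.45, 0, 0, 0, 0, 1.2], [0.2, 0.45, 0, 0, 0, 0, 1.2], [0.3, 0.7, 0, 0, 0, 0, 1.2], [0.3, 0.7, 0, 0, 0, 0, 1.2], [0.3, 0.7, 0, 0, 0, 0, 1.2]]]}}

```text
t: 27.25
tcp_pos: [0.5451, 0.1805, 0.0855]
tool_rot: [-0.499, 0.866, -0.006, 0.007]
force: [13.5, -8.9, -8.0]
finger_gap: 0.217
gripper_force: 31.1
```

```bash
python3 - <<'E'
from arc import *
E
```

```text
27.25 [0.54509378 0.18046211 0.08550488] [13.45093973 -8.91901392 -8.03643989] 0.21702301711424324 31.06937438249588 r 108.66731385079686 ang 90.63123445883132
```

Call:
{"method": "carry_out", "body": {"targets": [[[0.15, 0.4, 0, 0, 0, 0, 1.2], [0.15, 0.4, 0, 0, 0, 0, 4.5], [0.1, 0.2, 0, 0, 0, 0, 4.5], [0.1, 0.2, 0, 0, 0, 0, 4.5], [0.1, 0.2, 0, 0, 0, 0, 4.5], [0.1, 0.2, -2, 0, 0, 0, 4.5], [0.1, 0.2, -5, 0, 0, 0, 4.5], [0.1, 0.2, -9, 0, 0, 0, 4.5], [0.1, 0.2, -13, 0, 0, 0, 4.5], [0.1, 0.2, -16, 0, 0, 0, 4.5]]]}}

```text
t: 28.08
tcp_pos: [0.5333, 0.1834, 0.2469]
tool_rot: [-0.499, 0.866, -0.0, 0.001]
force: [1.2, 0.0, -0.1]
finger_gap: 0.527
gripper_force: 0.0
```

Call:
{"method": "carry_out", "body": {"targets": [[[0, -4, 0, 0, 0, 0, 4.5], [0, -8, 0, 0, 0, 0, 4.5], [0, -12, 0, 0, 0, 0, 4.5], [0, -16, 0, 0, 0, 0, 4.5], [0, -20, 0, 0, 0, 0, 4.5], [0, -24, 0, 0, 0, 0, 4.5], [0, -28, 0, 0, 0, 0, 4.5], [0, -28, 0, 0, 0, 0, 4.5], [0, -28, 0, 0, 0, 0, 4.5], [0, -28, 0, 0, 0, 0, 4.5]]]}}

```text
t: 28.92
tcp_pos: [0.7747, 0.0432, 0.243]
tool_rot: [-0.499, 0.866, 0.001, -0.001]
force: [-0.5, 0.7, 0.5]
finger_gap: 0.523
gripper_force: 0.0
```

```bash
python3 - <<'E'
from chk import *
s=manip.sense();print(s["t"],s["tcp_pos"],s["force"])
chk()
tp=cv2.imread("pics/chk.png");i=cams.camera_info("top");hsv=cv2.cvtColor(tp,cv2.COLOR_BGR2HSV)
m=(((hsv[...,0]<6)|(hsv[...,0]>174))&(hsv[...,1]>170)&(hsv[...,2]>80)).astype(np.uint8)
for c in cv2.findContours(m,0,1)[0]:
    if cv2.contourArea(c)>15: print("knob rack",inrk(px2pt(i,cv2.minAreaRect(c)[0],.084)))
cv2.imwrite("pics/c8.png",cv2.resize(tp[40:320,140:480],(780,642*1)[:2] if 0 else (720,593),interpolation=2))
E
```

```text
28.9167 [0.77473762 0.04320114 0.24300945] [-0.4675835   0.69323033  0.48113898]
```

View pics/c8.png

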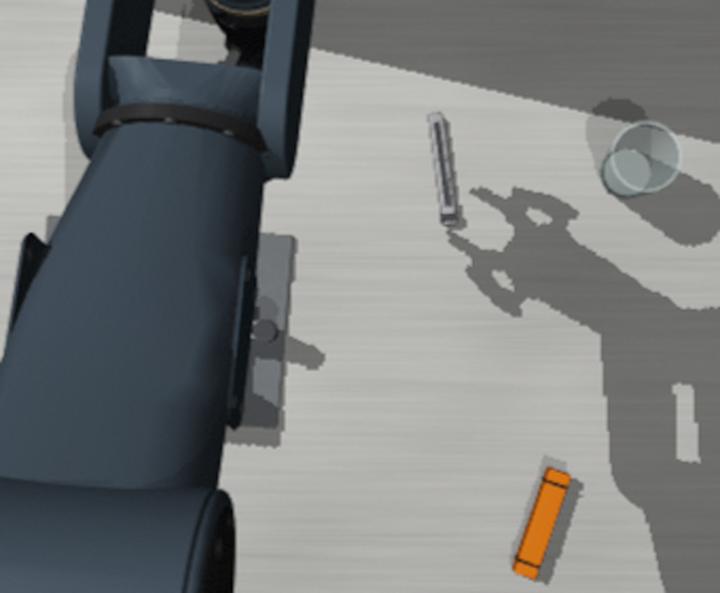

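The arm hides the rack in this picture, though the orange case, sharpener and tumbler are unmoved. I'll step aside and check numerically.

Call:
{"method": "carry_out", "body": {"targets": [[[41, 2.3, 0, 0, 0, 0, 4.5], [41, 2.3, 0, 0, 0, 0, 4.5], [41, 2.3, 0, 0, 0, 0, 4.5], [41, 2.3, 0, 0, 0, 0, 4.5], [41, 2.3, 0, 0, 0, 0, 4.5], [41, 2.3, 0, 0, 0, 0, 4.5], [41, 2.3, 0, 0, 0, 0, 4.5], [41, 2.3, 0, 0, 0, 0, 4.5], [41, 2.3, 0, 0, 0, 0, 4.5], [41, 2.3, 0, 0, 0, 0, 4.5], [41, 2.3, 0, 0, 0, 0, 4.5], [41, 2.3, 0, 0, 0, 0, 4.5]]]}}

```text
t: 29.97
tcp_pos: [0.6153, -0.1154, 0.2307]
tool_rot: [-0.469, 0.883, -0.024, -0.021]
force: [-0.3, -0.4, -0.4]
finger_gap: 0.524
gripper_force: 0.0
```

```bash
python3 - <<'E'
from chk import *
s=manip.sense();print(s["t"],s["tcp_pos"],s["force"],s["qd"])
chk()
tp=cv2.imread("pics/chk.png");i=cams.camera_info("top");hsv=cv2.cvtColor(tp,cv2.COLOR_BGR2HSV)
m=(((hsv[...,0]<6)|(hsv[...,0]>174))&(hsv[...,1]>170)&(hsv[...,2]>80)).astype(np.uint8)
for c in cv2.findContours(m,0,1)[0]:
    if cv2.contourArea(c)>15: print("knob rack",inrk(px2pt(i,cv2.minAreaRect(c)[0],.084)))
t0=cv2.imread("pics/top0.png");df=(cv2.absdiff(tp,t0).max(2)>60).astype(np.uint8)
# hasp tip: bright pixels along arm
for y in(-60,-20,40,80,95):
    print(y,[int(hsv[tuple(np.round(pt2px(i,rk(x,y,54))[::-1]).astype(int))][2]) for x in range(-20,21,4)])
E
```

```text
29.9667 [ 0.61532603 -0.11543625  0.23073497] [-0.2618736  -0.3575678  -0.35545363] [-0.02468193 -0.02651873  0.11672855 -0.02089542 -0.09607667  0.00165509]
in rack [[-59.0, -73.4000015258789], [-10.199999809265137, -73.9000015258789], [-9.899999618530273, -46.70000076293945], [-58.79999923706055, -46.20000076293945]]
in rack [[-58.599998474121094, -14.600000381469727], [-10.300000190734863, -15.0], [-10.0, 13.5], [-58.29999923706055, 14.0]]
in rack [[-58.400001525878906, 70.69999694824219], [-56.29999923706055, 42.5], [-8.600000381469727, 46.0], [-10.699999809265137, 74.30000305175781]]
in rack [[9.5, -50.400001525878906], [11.100000381469727, -72.19999694824219], [26.299999237060547, -71.0], [24.700000762939453, -49.29999923706055]]
in rack [[9.600000381469727, -14.100000381469727], [55.099998474121094, -16.799999237060547], [56.79999923706055, 11.199999809265137], [11.300000190734863, 13.899999618530273]]
in rack [[10.199999809265137, 44.20000076293945], [86.0999984741211, 43.0], [86.5, 71.5999984741211], [10.699999809265137, 72.80000305175781]]
knob rack [ 0.13215055 -5.81158543]
-60 [175, 174, 120, 165, 182, 183, 182, 138, 111, 173, 175]
-20 [56, 55, 55, 78, 87, 87, 156, 98, 54, 56, 55]
40 [48, 50, 52, 143, 152, 152, 154, 104, 55, 52, 52]
80 [85, 114, 115, 159, 178, 177, 177, 173, 99, 98, 98]
95 [56, 48, 56, 149, 176, 176, 175, 135, 114, 100, 99]
```

```bash
python3 -c "
from station import sign_off
print(sign_off())"
```

```text
the job is handed in; nothing more can be done
None
```

All three cases are clamped in the rows of their own length, the hasp is swung to its end stop in the catch, and the job was handed in at about 30 s; I never deliberately touched the bystanders, though I did not re-measure them at the end.

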